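# Find the hardened rubber foot with a sprung-pin gauge

## Robot

A 6-joint arm with a two-finger parallel gripper is mounted at the origin on the work surface. World frame = base frame: x ahead of the robot, y to its left, z up, the work surface at z = 0. Lengths are in m, angles in rad, forces in N, time in s.
With the tool pointing down it reaches from about 0.35 to 0.975 m from the base axis. Payload 4.9 kg.
Tool frame: the origin (TCP) lies at the very end of the fingers, on their centre line; the grasp point (between the pads) lies 19 mm behind it; z points along the fingers, y is the line along which they close (so a half turn about z gives the same grasp; the last joint's range is limited). The gripper opens to 85 mm and grips with 20 to 120 N. Pads are 22 mm wide; open, the fingers measure 114 mm over their backs; the gripper's body (76 mm by 85 mm) begins 54 mm behind the grasp point. The pads swing forward as they close: fully open they stand 13 mm farther back than shut.
Start: joints at [-1.238, 0.053, 1.613, -0, 1.476, -0.119], TCP at [0.273, -0.562, 0.211] pointing down, gripper open.
Joint ranges: [-3.01, 3.01], [-1.01, 2.22], [0.06, 2.58], [-1.02, 4.17], [0.09, 2.62], [-3.14, 3.14]. Speed limits (rad/s): [2.57, 2.57, 3.14, 3.14, 3.14, 3.14].

## Interface

Orientations are given as a rotation vector (axis times angle).
In Python, from station import ctrl gives the robot as it stands.
- The arm moves only by the tool jog_arm, never from a script. Its argument "plan" is a list of rows, each a list of 7 numbers: the shift along the tool's x, y, z in units of 0.02 m (1.0 is 0.02 m), then the turn, a rotation vector about the tool's x, y, z in units of 45 degrees (1.0 is 45 degrees), then the opening, from -1 (shut) to 1 (fully open). A call has 1 to 8 rows; each row shifts and turns the commanded pose from where the row before left it, along the tool's axes as they then stand; what a row does not reach is not made up. A row lasts 1/10 s, in which the tool goes at most 50 mm and 8.59 degrees, less where a joint would pass 70% of its speed; a pose out of reach is approached as far as the arm can. A call with a number of a shift or a turn outside -1 to 1 is refused whole. A call with a gripper value outside its range is refused whole. The fingers move at their own pace and stop on an object; "grip_force" is the grip in N (left out, the last holds). Time passes only in rows, so rows that do not move let the fingers close. It gives the time, the measured TCP pose, the force, the opening and the grip force at its end, in the units of the state.
- ctrl.get_obs(): the state, without advancing time (a new reading comes with each control period).
- ctrl.get_image(name): name is "scene" or "top"; returns (picture, depth): 400x640x3 uint8, red, green, blue; 400x640 float32, m along the optical axis (not along the pixel's ray), 0 where there is no reading.
- ctrl.camera_info(name): a dict with "camera_matrix" (3x3 intrinsics, pixels), "k1" (the pictures are not rectified: a ray, as slopes to the right and down, at radius r is drawn at 1 + k1 r^2 times it, then the intrinsics apply), "rvec" (rotation vector, rad) and "tvec" (3), from world to camera coordinates, as OpenCV has them. Camera axes: x right, y down, z forward; pixel columns grow to the right and rows downward; lengths in m; the calibration is good to about 2 mm. A picture is of the moment at which its call begins. camera_info takes no time and is no camera call.
- ctrl.finish_job(): hands the job in; it is judged then, once.
The state is a dict: "t": time; "q": joint angles; "dq": joint speeds; "effort": joint torques, N m; "tool_pos": TCP position; "tool_rot": TCP orientation; "contact_force": force on the tool from outside, world axes, zero at the start; "wrist_torque": the same for the moment, N m; "opening": finger opening in m; "grip_force": force on a finger pad.
Only numpy, scipy, OpenCV 4.12 (cv2) and the standard library are available. Lean on these libraries where they do the work, as an engineer would, in place of code of your own. Each camera call takes 0.05 s, during which the arm holds its last target. There are 200 camera calls.

## Task

One of the three rubber machine feet in the white tray has gone hard. Take the hardness gauge from its stand, press it upright and centred on the feet until its sole sits flat on the rubber, holding each press for a moment at about 12 N and never leaning on it with more than 20 N, and find the foot that pushes the pin back most. Then stand the gauge back in its stand and put the hard foot, right way up, in the red reject tray; leave the other two feet in their pockets and everything else on the bench where it is.

Things in the scene. Friction and masses are not known exactly. Their poses are not given: they have to be found in the camera images.
- gauge: hand-held gauge, 0.24 kg, upright in its stand. Origin at the centre of its flat underside (the sole), z up. Heights over the sole: steel sole 32 mm in diameter 0 to 12 mm; black dial drum 44 mm in diameter, 22 mm thick in x, 20 to 64 mm; orange handle 24 (x) by 20 mm (y) 64 to 114 mm, to be gripped across y. A brass pin 5 mm in diameter sticks out 8 mm below the sole on its axis
- gauge_grip (a point): point to grip on the gauge's orange handle, on its axis, 88 mm above the sole; gauge axes
- gauge_pin (a joint): the gauge's reading: how far its pin is pushed back (m), 0 = sticks out 8 mm, 0.008 = level with the sole. Spring 0.8 N per mm. With the sole flat on a good, soft foot it reads about 0.0025 (2 N on the pin), on the hard foot about 0.007 (6 N). The red needles on the dial's +x and -x faces turn 0.4 rad per mm from their rest, into the red dots when hard
- gauge_stand: fixed stand, 66 mm square block 24 mm high, blue upper half. Round socket 37 mm in diameter, 12 mm deep, 4 mm chamfer: in it the gauge's sole rests 12 mm above the bench, its pin free in a 17 mm hole. Origin at the centre of the underside, z up
- foot_tray: fixed white tray 96 x 340 x 10 mm, long along its y, with three round pockets 48 mm in diameter and 4 mm deep in a row, 110 mm apart. Origin at the centre of the underside, z up
- seat_1 (a point): centre of the floor (6 mm above the bench) of the pocket at the tray's +y end. In each pocket stands a look-alike round foot, 0.15 kg, with at most 2 mm play: bare aluminium cup 45 mm in diameter, 16 mm high (grip here), topped by black rubber 40 mm in diameter. Each foot is worn differently: 24 to 34 mm high in all. The pin goes in at the middle of the rubber (18 mm wide)
- seat_2 (a point): the same for the middle pocket
- seat_3 (a point): the same for the pocket at the tray's -y end
- reject_tray: fixed open red tray 110 x 110 x 22 mm, walls and floor 4 to 5 mm thick. Origin at the centre of the underside
- foot_a (a joint): how far the black rubber of this foot is pressed down (m): 0 at rest, 1 mm per 6 N on its outer rubber. One of the three feet; in which pocket it stands is not told and varies. The foot's own origin is on its axis 16 mm above its underside
- foot_b (a joint): how far the black rubber of this foot is pressed down (m): 0 at rest, 1 mm per 6 N on its outer rubber. One of the three feet; in which pocket it stands is not told and varies. The foot's own origin is on its axis 16 mm above its underside
- foot_c (a joint): how far the black rubber of this foot is pressed down (m): 0 at rest, 1 mm per 6 N on its outer rubber. One of the three feet; in which pocket it stands is not told and varies. The foot's own origin is on its axis 16 mm above its underside
- tube_rack: white rack 75 x 170 x 45 mm with capped tubes, 80 mm high in all; bystander
- reagent_bottle: amber bottle 66 mm in diameter, 150 mm high; bystander
- wipes_jar: white jar with green lid, 76 mm in diameter, 90 mm high; bystander
- tip_box: blue box 85 x 120 x 55 mm; bystander
- screwdriver: screwdriver 170 mm long lying on the bench; bystander
- dish: glass dish 84 mm in diameter, 16 mm high; bystander

How it is judged:
By the outcome, as a careful person would: the job done as asked, in the order asked, and still so for the second after the job is handed in, with the robot touching nothing.
It also fails if it takes over 72 s, if anything falls off the work surface, if the arm or the gripper's body presses on something with over 40 N, if the wrist force passes 120 N, or if a joint passes its speed limit or range.

## Working session

There is one attempt and no reset: what is moved stays moved. The work goes in short steps, Python scripts to look and compute and a tool call to move; the robot and the scene stay as the last step left them, time stands still between calls to the robot, and variables do not carry over. Pictures are saved under pics/ and viewed, at most 10 in all, crops included, and the job is handed in when it is done.

Besides the shell and the picture viewer there is one more tool, called after ">>>" in YAML: its name, and indented under it one key for each argument. jog_arm: Moves the arm, as the interface text tells. Shifts and turns lie within -1 to 1; 1 stands for 0.02 m of shift or 45 degrees of turn. Its arguments: {"type":"object","properties":{"plan":{"type":"array"},"grip_force":{"type":"number"}},"required":["plan"]}

```bash
ls; mkdir -p pics; cat > h.py <<'E'
import numpy as np, cv2
from station import ctrl
def cam(n):
    c=ctrl.camera_info(n); return np.array(c["camera_matrix"]),c["k1"],cv2.Rodrigues(np.array(c["rvec"],float))[0],np.array(c["tvec"],float).ravel()
def rays(n,px):
    K,k1,R,t=cam(n); px=np.array(px,float).reshape(-1,1,2)
    u=cv2.undistortPoints(px,K,np.array([k1,0,0,0,0.]),None,None)[:,0] if True else 0
    d=np.c_[u,np.ones(len(u))]@R; return -R.T@t,d
def onz(n,px,z):
    o,d=rays(n,px); return o+d*((z-o[2])/d[:,2])[:,None]
def proj(n,P):
    K,k1,R,t=cam(n); return cv2.projectPoints(np.array(P,float).reshape(-1,1,3),cv2.Rodrigues(R)[0],t,K,np.array([k1,0,0,0,0.]))[0][:,0]
def pts(n,depth):
    h,w=depth.shape; v,u=np.mgrid[:h,:w]; o,d=rays(n,np.c_[u.ravel(),v.ravel()])
    return (o+d*depth.ravel()[:,None]).reshape(h,w,3)
def shot(n,name):
    im,d=ctrl.get_image(n); cv2.imwrite(f"pics/{name}.png",im[:,:,::-1]); np.save(f"pics/{name}.npy",d); return im,d
E
python3 - <<'E'
from h import *
for n in("scene","top"):
    shot(n,n+"0"); K,k1,R,t=cam(n); print(n,K.tolist(),k1,-R.T@t,R.tolist())
print(ctrl.get_obs())
E
```

```text
pics
scene [[364.2426654961481, 0.0, 320.3642362691113], [0.0, 364.2426654961481, 196.3686581843097], [0.0, 0.0, 1.0]] 0.014035751283867203 [ 1.01820065 -0.56390926  0.80278507] [[0.7851409460469462, 0.6192962996994663, 0.005078190529646837], [0.4616980003020786, -0.5798340424148366, -0.6712878963410047], [-0.41278160249406526, 0.5294002044157315, -0.7411793117775302]]
top [[394.2430233794504, 0.0, 322.38630862382314], [0.0, 394.2430233794504, 202.47446341184212], [0.0, 0.0, 1.0]] -0.08545496344602055 [ 0.4090346  -0.05168241  1.07325813] [[-0.001798424107211316, -0.9999983104992931, -0.00038035416354710583], [-0.9824288630728744, 0.001837811736536632, -0.18662837793154644], [0.18662876164211584, 3.803393449680614e-05, -0.9824305084235476]]
{'t': 0.1, 'q': array([-1.23798898e+00,  5.33355679e-02,  1.61414040e+00, -1.92872106e-05,
        1.47596633e+00, -1.18985406e-01]), 'dq': array([ 0.00226094, -0.00250534, -0.00318233, -0.00016624,  0.00147282,
        0.00063965]), 'effort': array([ 7.19594791e-04, -3.94909930e+01, -3.71361959e+01, -8.99270435e-05,
        3.95462950e-03,  4.00642335e-06]), 'tool_pos': array([ 0.27267259, -0.561732  ,  0.20966797]), 'tool_rot': array([-3.05998546e+00, -7.03245457e-01,  3.39816228e-04]), 'contact_force': array([ 0.04308024, -0.00554256,  0.89012934]), 'wrist_torque': array([ 0.00159128, -0.03371707, -0.01059556]), 'grip_force': 0.0, 'opening': 0.08500150144189046}
```

View pics/top0.png

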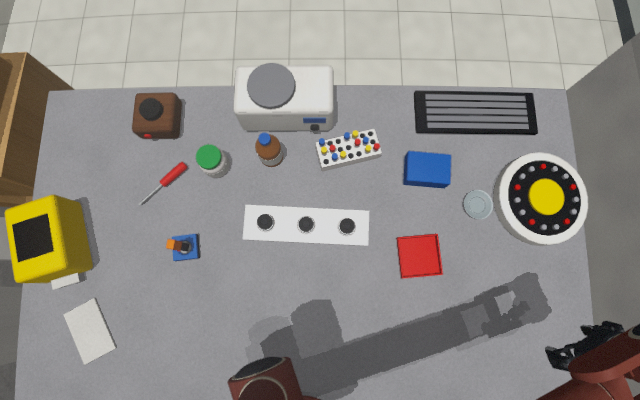

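View pics/scene0.png

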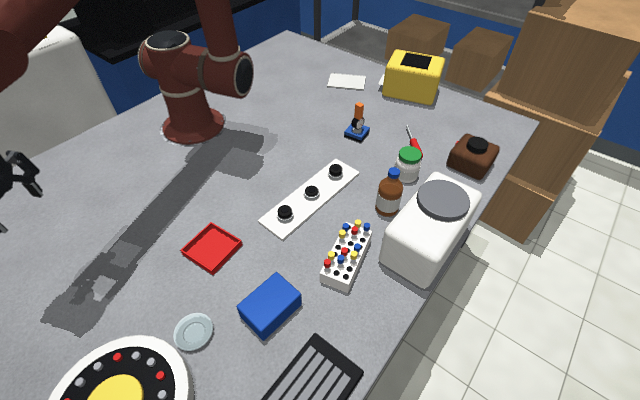

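The top view shows the stand with gauge at (184,246), the feet at (265,222), (306,224) and (347,226), and the red tray at (419,256). In the scene view the gauge is at (358,120). Next I measure each of them.

```bash
cat > m.py <<'E'
from h import *
ims={n:cv2.imread(f"pics/{n}0.png") for n in("top","scene")}
D={n:np.load(f"pics/{n}0.npy") for n in ims}
P={n:pts(n,D[n]) for n in ims}
def big(mask):
    c=max(cv2.findContours(mask.astype(np.uint8),0,cv2.CHAIN_APPROX_NONE)[0],key=cv2.contourArea); return c
def rect(n,c,z):
    w=onz(n,c.reshape(-1,2),z)[:,:2]; r=cv2.minAreaRect((w*1000).astype(np.float32)); return [np.round(x,1) for x in r]
rois={"top":dict(stand=(160,225,215,270),tray=(235,195,380,250),rej=(390,225,450,285)),"scene":dict(stand=(335,95,380,150),tray=(250,150,370,245),rej=(170,215,250,280))}
for n in ims:
    hsv=cv2.cvtColor(ims[n],cv2.COLOR_BGR2HSV); h,s,v=cv2.split(hsv)
    for k,z in(("stand",.024),("tray",.010),("rej",.022)):
        x0,y0,x1,y1=rois[n][k]; R=np.zeros_like(h,bool);R[y0:y1,x0:x1]=1
        m={"stand":(h>100)&(h<130)&(s>120),"tray":(s<40)&(v>195),"rej":((h<8)|(h>172))&(s>150)}[k]&R
        print(n,k,rect(n,big(m),z))
    # heights
    x0,y0,x1,y1=rois[n]["tray"]; 
    dark=(v<70); dark[:y0]=0;dark[y1:]=0;dark[:,:x0]=0;dark[:,x1:]=0
    nn,l,st,ce=cv2.connectedComponentsWithStats(dark.astype(np.uint8))
    for i in range(1,nn):
        if st[i,4]<30: continue
        p=P[n][l==i]; zt=np.percentile(p[:,2],60); q=p[p[:,2]>zt-.003]
        c=big(l==i); 
        print(n,"foot",ce[i],st[i,4],"z pct",np.percentile(p[:,2],[10,30,50,70,90]).round(4),"ctr",q.mean(0).round(4))
    x0,y0,x1,y1=rois[n]["stand"]
    p=P[n][y0-10:y1,x0-10:x1].reshape(-1,3)
    for a,b in((.034,.075),(.080,.122),(.122,.135)):
        q=p[(p[:,2]>a)&(p[:,2]<b)]
        if len(q)>3: print(n,"gauge",a,len(q),q.mean(0).round(4),[np.round(x,1) for x in cv2.minAreaRect((q[:,:2]*1000).astype(np.float32))])
    org=(h>5)&(h<22)&(s>150); R=np.zeros_like(org);R[y0-10:y1,x0-10:x1]=1; org&=R
    q=P[n][org]; print(n,"orange",org.sum(),q.mean(0).round(4),q[:,2].max(), [np.round(x,1) for x in cv2.minAreaRect((q[:,:2]*1000).astype(np.float32))])
    x0,y0,x1,y1=rois[n]["stand"]
    cv2.imwrite(f"pics/g_{n}.png",cv2.resize(ims[n][y0-5:y1+5,x0-5:x1+5],None,fx=8,fy=8,interpolation=2))
a,b=[cv2.resize(cv2.imread(f"pics/g_{n}.png"),(400,400)) for n in ims]; cv2.imwrite("pics/gg.png",np.hstack([a,b]))
E
python3 m.py
```

```text
top stand [array([487.4, 318.7]), array([64.9, 66.9]), np.float64(7.4)]
top tray [array([550.1,  -6.3]), array([340.5,  95.6]), np.float64(87.1)]
top rej [array([ 464.8, -309.8]), array([108.4, 111.2]), np.float64(4.9)]
top foot [264.51879699 221.18045113] 133 z pct [0.0378 0.0395 0.0402 0.0411 0.0425] ctr [0.5553 0.1015 0.0406]
top foot [305.05617978 223.14606742] 89 z pct [0.0271 0.0291 0.0305 0.0314 0.033 ] ctr [ 0.5494 -0.0066  0.0457]
top foot [346.4962406 225.2556391] 133 z pct [0.0355 0.0371 0.038  0.0393 0.0408] ctr [ 0.5436 -0.1154  0.0386]
top gauge 0.034 59 [0.485  0.3049 0.0658] [array([486.4, 312.7]), array([30.2, 20.5]), np.float64(88.8)]
top gauge 0.08 64 [0.4871 0.3102 0.1019] [array([488.2, 316.8]), array([17.9, 24. ]), np.float64(86.0)]
top gauge 0.122 83 [0.4888 0.3188 0.1258] [array([489.1, 319.5]), array([21.3, 24.3]), np.float64(84.7)]
top orange 103 [0.4857 0.3123 0.1283] 1.073258126827659 [array([453.7, 137.5]), array([388.4,  21.7]), np.float64(79.5)]
scene stand [array([492.5, 310. ]), array([71.1, 80.4]), np.float64(9.4)]
scene tray [array([550.1,  -7.6]), 
[... 204 characters left out ...]
tr [0.5589 0.0989 0.0405]
scene foot [311.08490566 190.62264151] 106 z pct [0.0281 0.0293 0.0299 0.0309 0.0321] ctr [ 0.5528 -0.0108  0.0301]
scene foot [284.33116883 211.85064935] 154 z pct [0.0303 0.0364 0.0379 0.0387 0.04  ] ctr [ 0.5478 -0.1208  0.0383]
scene gauge 0.034 112 [0.4936 0.3081 0.0583] [array([490.3, 315.7]), array([45. , 25.1]), np.float64(78.8)]
scene gauge 0.08 93 [0.4934 0.3103 0.1023] [array([492.1, 310.8]), array([28. , 18.8]), np.float64(26.6)]
scene gauge 0.122 32 [0.4894 0.3146 0.1256] [array([489.3, 315.4]), array([25.1, 19.8]), np.float64(7.9)]
scene orange 122 [0.4922 0.3104 0.1061] 0.12997651761800433 [array([489.5, 313.7]), array([19.6, 26.7]), np.float64(76.8)]
```

View pics/gg.png

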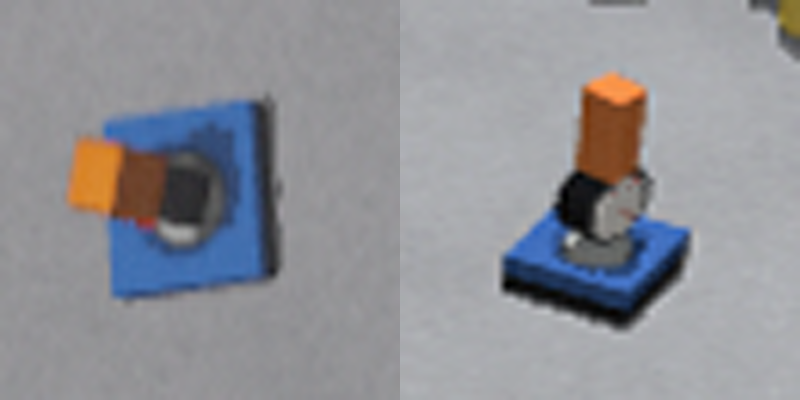

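```bash
cat > m2.py <<'E'
from m import *
print("----")
for n,(x0,y0,x1,y1),fz in(("top",(165,232,205,262),.126),("scene",(345,92,372,142),.126)):
    S=12; c=cv2.resize(ims[n][y0:y1,x0:x1],None,fx=S,fy=S,interpolation=cv2.INTER_CUBIC)
    h,s,v=cv2.split(cv2.cvtColor(c,cv2.COLOR_BGR2HSV))
    m=(h>5)&(h<25)&(s>120)&(v>195); k=big(m).reshape(-1,2)
    px=(k+.5)/S-.5+[x0,y0]; w=(onz(n,px,fz)[:,:2]*1000).astype(np.float32)
    ap=cv2.approxPolyDP(w.reshape(-1,1,2),3,True)[:,0]
    print(n,"top face",[np.round(x,1) for x in cv2.minAreaRect(w)],"area",cv2.contourArea(w)); print(ap.round(1).tolist())
    for i in range(len(ap)):
        e=ap[(i+1)%len(ap)]-ap[i]; print("  edge",np.hypot(*e).round(1),np.degrees(np.arctan2(e[1],e[0])).round(1))
for n,lst in(("top",((264.5,221.2,.040),(305,223.1,.030),(346.5,225.3,.038))),("scene",((335.3,170,.040),(311,190.6,.030),(284.3,211.9,.038)))):
    S=10
    for u,v_,z in lst:
        x0,y0=int(u)-16,int(v_)-16; g=cv2.resize(ims[n][y0:y0+32,x0:x0+32],None,fx=S,fy=S,interpolation=cv2.INTER_CUBIC)
        g=cv2.cvtColor(g,cv2.COLOR_BGR2GRAY); m=g<75; 
        w=(onz(n,(big(m).reshape(-1,2)+.5)/S-.5+[x0,y0],z)[:,:2]*1000).astype(np.float32)
        print(n,"rubber",[np.round(x,1) for x in cv2.fitEllipse(w)], "bb",w.min(0),w.max(0))
t=[cv2.resize(ims["top"][200:246,240:372],(800,279),interpolation=2),cv2.resize(ims["scene"][150:240,255:365],(400,320),interpolation=2)]
t[1]=np.hstack([t[1],cv2.resize(ims["scene"][92:142,345:385],(400,320),interpolation=2)]);cv2.imwrite("pics/feet.png",np.vstack(t))
E
python3 m2.py | sed -n '/----/,$p'
```

```text
----
top top face [array([487.6, 319.7]), array([17.4, 21.4]), np.float64(81.9)] area 339.1065049543977
[[498.70001220703125, 324.79998779296875], [479.6000061035156, 328.8999938964844], [476.1000061035156, 313.70001220703125], [495.79998779296875, 310.3999938964844]]
  edge 19.6 167.7
  edge 15.6 -103.1
  edge 19.9 -9.6
  edge 14.7 78.3
scene top face [array([488.9, 316.6]), array([19.8, 23.3]), np.float64(81.9)] area 403.64041441492736
[[479.29998779296875, 326.1000061035156], [478.70001220703125, 309.1000061035156], [498.1000061035156, 306.6000061035156], [499.20001220703125, 323.70001220703125]]
  edge 17.0 -91.9
  edge 19.6 -7.6
  edge 17.2 86.3
  edge 20.1 173.2
top rubber [array([555., 102.]), array([36.7, 38.5]), np.float64(140.2)] bb [536.04974   83.242226] [574.5524  121.19919]
top rubber [array([549.7,  -6.4]), array([35.2, 36.3]), np.float64(73.1)] bb [530.77856  -24.504837] [568.1546    11.038142]
top rubber [array([ 543.9, -115.7]), array([36. , 37.4]), np.float64(55.1)] bb [ 525.12634 -134.19545] [562.68774 -97.69571]
scene rubber [array([561.5,  93.6]), array([38.1, 54.5]), np.float64(36.2)] bb [538.75146  68.54778] [585.23425 119.06608]
scene rubber [array([553.2, -11.4]), array([37.2, 41.5]), np.float64(42.9)] bb [532.9997 -31.6848] [573.7624     8.937052]
scene rubber [array([ 550.4, -123. ]), array([38., 49.]), np.float64(47.5)] bb [ 527.74054 -145.58086] [ 573.26495 -100.78128]
```

View pics/feet.png

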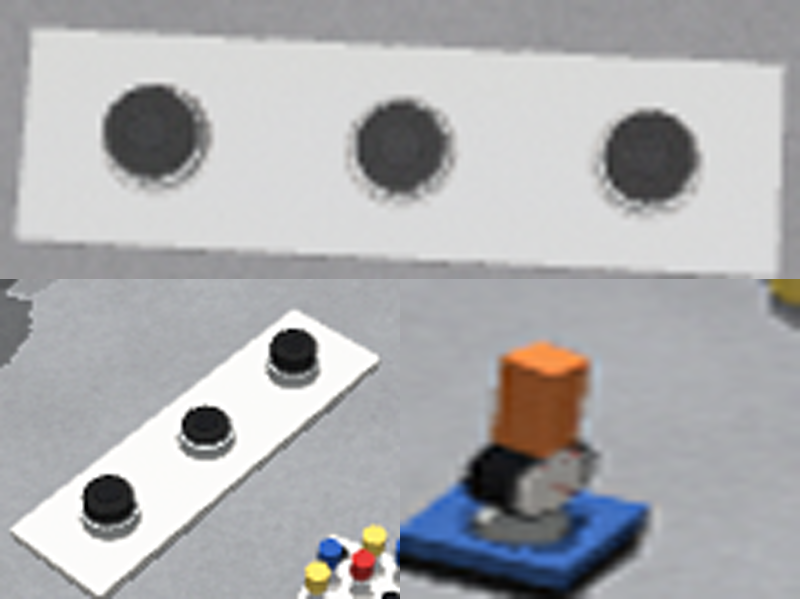

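>>> jog_arm:
  plan:
    - [0,-1,0,0,0,0.188,1]
    - [0,-1,0,0,0,0.188,1]
    - [0,-1,0,0,0,0.188,1]
    - [0,-1,0,0,0,0.188,1]
    - [0.5,-1,0,0,0,0,1]
    - [0.5,-1,0,0,0,0,1]
    - [0.5,-1,0,0,0,0,1]
    - [0.5,-1,0,0,0,0,1]

```text
t: 0.9
tool_pos: [0.3057, -0.4107, 0.2102]
tool_rot: [-3.133, 0.218, 0.001]
contact_force: [-0.3, 0.1, 0.4]
opening: 0.0858
grip_force: 0.0
```

```bash
cat > go.py <<'E'
import sys
from h import *
# usage: go.py x y z yawdeg -> remaining tool-frame shift (mm), turn (deg)
a=list(map(float,sys.argv[1:5])); o=ctrl.get_obs(); R=cv2.Rodrigues(np.array(o["tool_rot"]))[0]
y=np.radians(a[3]); T=np.array([[np.cos(y),np.sin(y),0],[np.sin(y),-np.cos(y),0],[0,0,-1.]])
print("t",round(o["t"],2),"pos",o["tool_pos"].round(4),"yaw",np.degrees(np.arctan2(R[1,0],R[0,0])).round(2),"F",o["contact_force"].round(2),"op",round(o["opening"],4))
print("shift units",(R.T@(np.array(a[:3])-o["tool_pos"])/.02).round(3),"turn units",(cv2.Rodrigues(R.T@T)[0].ravel()/np.radians(45)).round(3), "q6",o["q"][5].round(2))
E
python3 go.py .488 .318 .21 -8
```

```text
t 0.9 pos [ 0.3057 -0.4107  0.2102] yaw -7.97 F [-0.35  0.08  0.43] op 0.0858
shift units [  3.976 -37.344   0.038] turn units [-0.001  0.001  0.001] q6 0.63
```

>>> jog_arm:
  plan:
    - [0.1,-1,0,0,0,0,1]
    - [0.1,-1,0,0,0,0,1]
    - [0.1,-1,0,0,0,0,1]
    - [0.1,-1,0,0,0,0,1]
    - [0.1,-1,0,0,0,0,1]
    - [0.1,-1,0,0,0,0,1]
    - [0.1,-1,0,0,0,0,1]
    - [0.1,-1,0,0,0,0,1]

```text
t: 1.7
tool_pos: [0.3434, -0.2545, 0.2103]
tool_rot: [-3.133, 0.218, 0.001]
contact_force: [0.4, 1.1, -0.1]
opening: 0.0855
grip_force: 0.0
```

>>> jog_arm:
  plan:
    - [0.1,-1,0,0,0,0,1]
    - [0.1,-1,0,0,0,0,1]
    - [0.1,-1,0,0,0,0,1]
    - [0.1,-1,0,0,0,0,1]
    - [0.1,-1,0,0,0,0,1]
    - [0.1,-1,0,0,0,0,1]
    - [0.1,-1,0,0,0,0,1]
    - [0.1,-1,0,0,0,0,1]

```text
t: 2.5
tool_pos: [0.3813, -0.0983, 0.2103]
tool_rot: [-3.134, 0.218, 0.001]
contact_force: [-0.1, -0.6, -0.3]
opening: 0.085
grip_force: 0.0
```

>>> jog_arm:
  plan:
    - [0.1,-1,0,0,0,0,1]
    - [0.1,-1,0,0,0,0,1]
    - [0.1,-1,0,0,0,0,1]
    - [0.1,-1,0,0,0,0,1]
    - [0.1,-1,0,0,0,0,1]
    - [0.1,-1,0,0,0,0,1]
    - [0.1,-1,0,0,0,0,1]
    - [0.1,-1,0,0,0,0,1]

```text
t: 3.3
tool_pos: [0.4193, 0.0578, 0.2103]
tool_rot: [3.134, -0.218, -0.001]
contact_force: [-0.4, -0.1, 0.1]
opening: 0.0857
grip_force: 0.0
```

>>> jog_arm:
  plan:
    - [0.1,-1,0,0,0,0,1]
    - [0.1,-1,0,0,0,0,1]
    - [0.1,-1,0,0,0,0,1]
    - [0.1,-1,0,0,0,0,1]
    - [0.1,-1,0,0,0,0,1]
    - [0.1,-1,0.2,0,0,0,1]
    - [0.1,-1,0.4,0,0,0,1]
    - [0.1,-1,0.4,0,0,0,1]

```text
t: 4.1
tool_pos: [0.4574, 0.214, 0.1902]
tool_rot: [3.134, -0.218, -0.001]
contact_force: [-0.1, -0.5, -0.4]
opening: 0.0851
grip_force: 0.0
```

>>> jog_arm:
  plan:
    - [0.1,-1,0.4,0,0,0,1]
    - [0.1,-1,0.4,0,0,0,1]
    - [0.1,-1,0.4,0,0,0,1]
    - [0.1,-0.6,0.4,0,0,0,1]
    - [0,0,0,0,0,0,1]

```text
t: 4.6
tool_pos: [0.4745, 0.2838, 0.1568]
tool_rot: [3.133, -0.216, -0.005]
contact_force: [0.2, -0.1, -0.1]
opening: 0.0858
grip_force: 0.0
```

```bash
python3 go.py .488 .318 .083 -8; python3 - <<'E'
from h import *
a,_=shot("top","top1"); b,_=shot("scene","scene1")
c=[cv2.resize(a[190:290,130:240],(400,364),interpolation=2),cv2.resize(b[60:160,300:410],(400,364),interpolation=2)]
cv2.imwrite("pics/ap.png",np.hstack(c)[:,:,::-1])
E
```

```text
t 4.6 pos [0.4745 0.2838 0.1568] yaw -7.87 F [ 0.22 -0.05 -0.08] op 0.0858
shift units [ 0.447 -1.792  3.688] turn units [0.002 0.004 0.003] q6 2.11
```

View pics/ap.png

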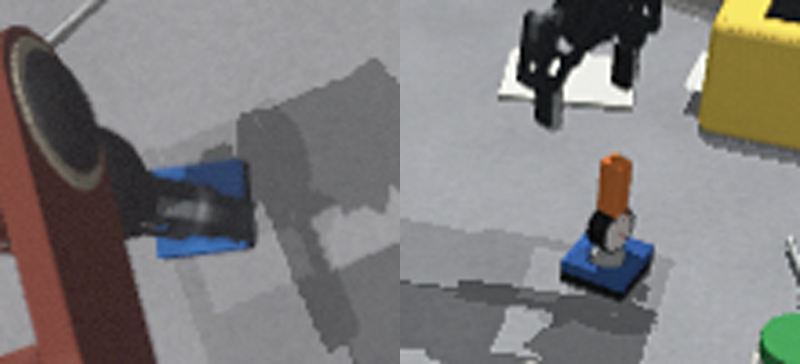

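The gripper is above and short of the gauge, so I shift over it and descend.

>>> jog_arm:
  plan:
    - [0.22,-0.9,0,0,0,0,1]
    - [0.22,-0.89,0,0,0,0,1]
    - [0,0,0.9,0,0,0,1]
    - [0,0,0.9,0,0,0,1]
    - [0,0,0.9,0,0,0,1]
    - [0,0,0.9,0,0,0,1]
    - [0,0,0,0,0,0,1]

```text
t: 5.4
tool_pos: [0.4873, 0.3159, 0.0844]
tool_rot: [3.131, -0.219, -0.007]
contact_force: [-0.5, -1.3, -0.1]
opening: 0.0851
grip_force: 0.0
```

```bash
python3 go.py .488 .318 .083 -8; python3 - <<'E'
from h import *
a,_=shot("top","top2"); b,_=shot("scene","scene2")
c=[cv2.resize(a[200:280,140:240],(400,364),interpolation=2),cv2.resize(b[70:150,310:410],(400,364),interpolation=2)]
cv2.imwrite("pics/ap2.png",np.hstack(c)[:,:,::-1])
E
```

```text
t 5.4 pos [0.4873 0.3159 0.0844] yaw -8.01 F [-0.47 -1.29 -0.14] op 0.0851
shift units [ 0.019 -0.107  0.069] turn units [ 0.004  0.005 -0.   ] q6 2.16
```

View pics/ap2.png

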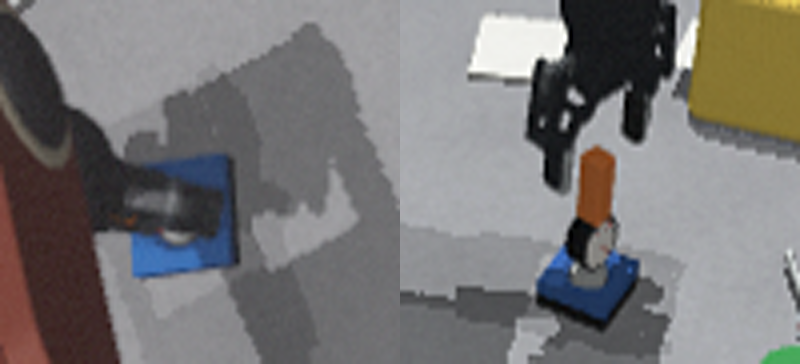

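The scene crop shows the finger tips at about (555,185) and (635,135), straddling the handle. They look a bit high, so I check this against the projection.

```bash
python3 - <<'E'
from h import *
o=ctrl.get_obs();R=cv2.Rodrigues(o["tool_rot"])[0];p=o["tool_pos"]
Q=[p,p-R[:,2]*.013,p-R[:,2]*.013+R[:,1]*.0425,p-R[:,2]*.013-R[:,1]*.0425,[.488,.318,.126],[.488,.318,.076]]
print(((proj("scene",Q)-[310,70])*[4,4.55]).round(0))
d=np.load("pics/scene2.npy"); P=pts("scene",d)
q=P[75:150,335:380].reshape(-1,3)
for lo,hi in((.2,.27),(.36,.43)):
    s=q[(q[:,1]>lo)&(q[:,1]<hi)&(q[:,2]>.05)&(q[:,2]<.2)&(abs(q[:,0]-.49)<.06)]
    print(len(s), s[s[:,2]<s[:,2].min()+.012].mean(0).round(4) if len(s) else 0, s[:,2].min() if len(s) else 0)
E
```

```text
[[193. 200.]
 [195. 185.]
 [160. 209.]
 [229. 162.]
 [197. 153.]
 [192. 212.]]
163 [0.4861 0.2627 0.1279] 0.12090779319830447
77 [0.5043 0.3655 0.1298] 0.12421874258226118
```

```bash
python3 - <<'E'
from h import *
for n,c in(("scene1",(.4745,.2838,.1568)),("scene2",(.4873,.3159,.0844))):
    P=pts("scene",np.load(f"pics/{n}.npy")); q=P[50:150,310:400].reshape(-1,3); q=q-c
    s=q[(np.abs(q[:,0])<.05)&(np.abs(q[:,1])<.08)&(q[:,2]>-.02)&(q[:,2]<.12)&(np.hypot(q[:,0],q[:,1])>.025)]
    for sg in(-1,1):
        k=s[s[:,1]*sg>.02]; print(n,sg,len(k),np.sort(k[:,2])[:12].round(3), k[np.argsort(k[:,2])[:10]].mean(0).round(3))
print(ctrl.get_obs()["q"].round(3))
P=pts("top",np.load("pics/top0.npy"))
q=P[300:400,540:640].reshape(-1,3)-[.2727,-.5617,.2097]; k=q[(np.hypot(q[:,0],q[:,1])<.1)&(q[:,2]>-.05)]
print(len(k),np.sort(k[:,2])[:20].round(3))
E
```

```text
scene1 -1 306 [0.036 0.036 0.036 0.037 0.038 0.038 0.04  0.04  0.043 0.043 0.044 0.045] [-0.002 -0.052  0.039]
scene1 1 212 [0.034 0.036 0.037 0.038 0.038 0.038 0.039 0.041 0.041 0.042 0.042 0.042] [0.006 0.04  0.039]
scene2 -1 246 [0.037 0.037 0.04  0.04  0.041 0.042 0.043 0.044 0.045 0.045 0.046 0.046] [ 0.    -0.051  0.041]
scene2 1 179 [0.036 0.037 0.038 0.038 0.039 0.04  0.04  0.041 0.042 0.042 0.042 0.043] [0.008 0.041 0.039]
[ 0.448  0.061  1.818 -0.     1.262  2.158]
2487 [0.034 0.034 0.035 0.036 0.037 0.037 0.038 0.039 0.039 0.039 0.039 0.039
 0.039 0.039 0.04  0.04  0.04  0.04  0.041 0.041]
```

Tips consistently sit about 36 mm behind the reported TCP when open. I close to roughly 40 mm, which still clears the handle, and check again.

>>> jog_arm:
  plan:
    - [0,-0.1,0,0,0,0,-0.06]
    - [0,0,0,0,0,0,-0.06]
    - [0,0,0,0,0,0,-0.06]
    - [0,0,0,0,0,0,-0.06]
    - [0,0,0,0,0,0,-0.06]
  grip_force: 40

```text
t: 6.0
tool_pos: [0.4894, 0.3197, 0.0871]
tool_rot: [-3.134, 0.218, -0.0]
contact_force: [-0.9, -0.2, -0.6]
opening: 0.0401
grip_force: 0.0
```

```bash
python3 - <<'E'
from h import *
o=ctrl.get_obs();c=o["tool_pos"];print(c,o["opening"],o["grip_force"],o["contact_force"])
a,_=shot("top","top3"); b,d=shot("scene","scene3")
im=[cv2.resize(a[200:280,140:240],(400,364),interpolation=2),cv2.resize(b[70:150,310:410],(400,364),interpolation=2)]
cv2.imwrite("pics/ap3.png",np.hstack(im)[:,:,::-1])
P=pts("scene",d); q=P[50:150,310:400].reshape(-1,3); q=q-c
s=q[(np.abs(q[:,0])<.05)&(np.abs(q[:,1])<.08)&(q[:,2]>-.02)&(q[:,2]<.12)&(np.hypot(q[:,0],q[:,1])>.018)]
for sg in(-1,1):
    k=s[s[:,1]*sg>.015]; print(sg,len(k),np.sort(k[:,2])[:12].round(3), k[np.argsort(k[:,2])[:10]].mean(0).round(3))
E
```

```text
[0.48940694 0.31973936 0.08705791] 0.040115465895025265 0.0 [-0.8903133  -0.15167987 -0.59450005]
-1 295 [-0.02  -0.02  -0.019 -0.019 -0.019 -0.018 -0.017 -0.017 -0.017 -0.015
 -0.014 -0.012] [-0.001 -0.019 -0.018]
1 170 [0.023 0.025 0.027 0.027 0.029 0.03  0.03  0.03  0.031 0.032 0.033 0.033] [0.009 0.018 0.028]
```

View pics/ap3.png

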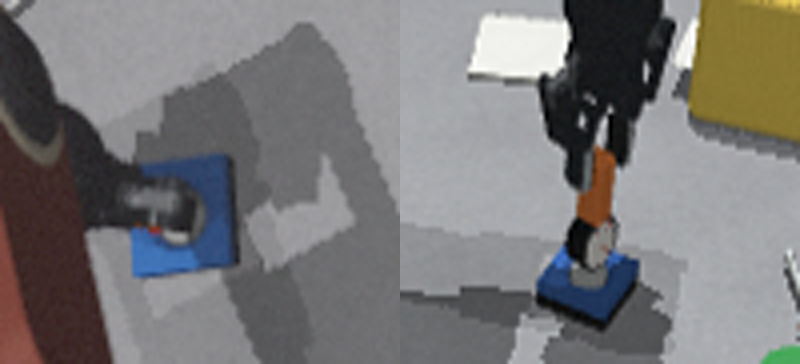

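>>> jog_arm:
  plan:
    - [0,0,0.4,0,0,0,-0.06]
    - [0,0,0,0,0,0,-0.06]
    - [0,0,0,0,0,0,-0.06]

```text
t: 6.4
tool_pos: [0.4888, 0.3194, 0.078]
tool_rot: [3.133, -0.218, -0.002]
contact_force: [-0.2, 0.0, -0.1]
opening: 0.0404
grip_force: 0.0
```

```bash
python3 - <<'E'
from h import *
for i in range(2):
    o=ctrl.get_obs();c=o["tool_pos"];print(o["t"],c,o["opening"],o["grip_force"],o["contact_force"])
    b,d=shot("scene",f"scene4{i}")
P=pts("scene",d); 
v=b.max(2); 
q=P[50:150,310:400].reshape(-1,3); dark=(v[50:150,310:400].ravel()<75)
q=q[dark]-c; s=q[(np.abs(q[:,0])<.05)&(np.abs(q[:,1])<.08)&(q[:,2]>.0)&(q[:,2]<.12)]
print(len(s),np.sort(s[:,2])[:20].round(3)); print(s[np.argsort(s[:,2])[:20]].round(3).tolist())
E
```

```text
6.4 [0.48882169 0.31943481 0.07802992] 0.04035540952644423 0.0 [-0.16439275  0.03888198 -0.11644273]
6.45 [0.48907993 0.31954645 0.07839598] 0.04002998013926987 0.0 [-0.22052608  0.18141622 -0.2757403 ]
431 [0.025 0.026 0.03  0.03  0.031 0.031 0.031 0.032 0.032 0.033 0.034 0.035
 0.036 0.036 0.037 0.037 0.038 0.038 0.038 0.038]
[[0.008, 0.017, 0.025], [0.011, 0.018, 0.026], [0.008, 0.016, 0.03], [0.011, 0.017, 0.03], [-0.006, -0.034, 0.031], [0.006, 0.019, 0.031], [0.002, -0.028, 0.031], [0.003, -0.035, 0.032], [0.0, -0.031, 0.032], [-0.007, -0.032, 0.033], [0.005, 0.02, 0.034], [-0.0, -0.037, 0.035], [-0.008, -0.037, 0.036], [-0.008, -0.031, 0.036], [0.003, -0.03, 0.037], [0.013, 0.013, 0.037], [0.001, -0.033, 0.038], [-0.001, -0.036, 0.038], [-0.009, -0.036, 0.038], [0.014, 0.018, 0.038]]
```

>>> jog_arm:
  plan:
    - [0,0,0,0,0,0,-1]
    - [0,0,0,0,0,0,-1]
    - [0,0,0,0,0,0,-1]
    - [0,0,0,0,0,0,-1]
    - [0,0,0,0,0,0,-1]
  grip_force: 60

```text
t: 7.0
tool_pos: [0.4896, 0.3198, 0.0792]
tool_rot: [-3.134, 0.218, -0.001]
contact_force: [0.5, -1.0, 2.1]
opening: 0.0191
grip_force: 59.4
```

```bash
python3 - <<'E'
from h import *
o=ctrl.get_obs();print({k:np.round(o[k],4) for k in("t","tool_pos","opening","grip_force","contact_force","wrist_torque")})
a,_=shot("top","top5"); b,d=shot("scene","scene5")
im=[cv2.resize(a[200:280,140:240],(400,364),interpolation=2),cv2.resize(b[70:150,310:410],(400,364),interpolation=2)]
cv2.imwrite("pics/ap5.png",np.hstack(im)[:,:,::-1])
E
```

```text
{'t': np.float64(7.0), 'tool_pos': array([0.4896, 0.3198, 0.0792]), 'opening': np.float64(0.0191), 'grip_force': np.float64(59.4335), 'contact_force': array([ 0.5462, -1.0013,  2.0854]), 'wrist_torque': array([-0.0421, -0.0138,  0.1044])}
```

View pics/ap5.png

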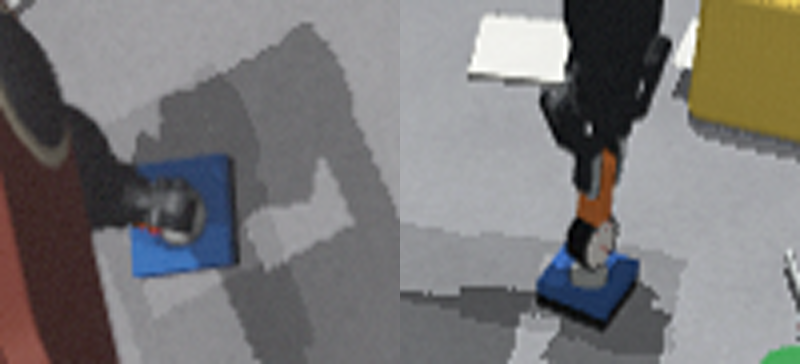

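Gripped firmly with small side forces. Lifting and carrying it to foot 1.

>>> jog_arm:
  plan:
    - [0,0,-0.4,0,0,0,-1]
    - [0,0,-0.9,0,0,0,-1]
    - [0,0,-0.9,0,0,0,-1]
    - [0.3,0.7,0,0,0,0,-1]
    - [0.45,0.95,0,0,0,0,-1]
    - [0.45,0.95,0,0,0,0,-1]
    - [0.45,0.95,0,0,0,0,-1]
    - [0.45,0.95,0,0,0,0,-1]

```text
t: 7.9
tool_pos: [0.5178, 0.2228, 0.1213]
tool_rot: [3.133, -0.218, -0.004]
contact_force: [-0.3, -0.1, -2.6]
opening: 0.019
grip_force: 59.0
```

>>> jog_arm:
  plan:
    - [0.45,0.95,0,0,0,0,-1]
    - [0.45,0.95,0,0,0,0,-1]
    - [0.45,0.95,0,0,0,0,-1]
    - [0.45,0.95,0,0,0,0,-1]
    - [0.45,0.95,0,0,0,0,-1]
    - [0.45,0.95,0,0,0,0,-1]
    - [0,0,0,0,0,0,-1]
    - [0,0,0,0,0,0,-1]

```text
t: 8.7
tool_pos: [0.5553, 0.1036, 0.1217]
tool_rot: [-3.134, 0.22, 0.003]
contact_force: [-0.1, 0.4, -3.0]
opening: 0.0194
grip_force: 59.2
```

```bash
cat > g.py <<'E'
# gauge check: sole/handle/dial positions from scene view; name given
import sys
from h import *
n=sys.argv[1]; o=ctrl.get_obs(); p=o["tool_pos"]; print("t",round(o["t"],2),p.round(4),"F",o["contact_force"].round(2),"tq",o["wrist_torque"].round(3))
b,d=shot("scene",n); P=pts("scene",d); s=p[2]-.067
u,v=proj("scene",[p[0],p[1],s+.04])[0].astype(int)
Q=P[v-35:v+25,u-25:u+25].reshape(-1,3); C=cv2.cvtColor(b[v-35:v+25,u-25:u+25],cv2.COLOR_RGB2HSV).reshape(-1,3).astype(int); q=Q-[p[0],p[1],s]
near=(np.hypot(q[:,0],q[:,1])<.03)
or_=near&(C[:,0]>5)&(C[:,0]<22)&(C[:,1]>150); print("orange",or_.sum(),"z over sole",q[or_,2].min().round(4),q[or_,2].max().round(4),"xy",np.median(q[or_],0).round(4))
for a,c in((.0,.012),(.02,.064)):
    m=near&(q[:,2]>a)&(q[:,2]<c); print("band",a,m.sum(),q[m].mean(0).round(4),q[m].min(0).round(3),q[m].max(0).round(3))
E
python3 g.py g1; python3 go.py .5555 .103 .122 -8
```

```text
t 8.7 [0.5553 0.1036 0.1217] F [-0.08  0.39 -3.04] tq [ 0.002 -0.028  0.053]
orange 95 z over sole 0.0627 0.1176 xy [ 0.01   -0.008   0.0853]
band 0.0 37 [ 0.0058 -0.0111  0.0076] [-0.011 -0.021  0.   ] [0.016 0.002 0.012]
band 0.02 146 [ 0.005  -0.0104  0.0467] [-0.015 -0.025  0.021] [0.015 0.017 0.063]
t 8.75 pos [0.5554 0.1042 0.1219] yaw -7.98 F [ 0.08 -0.62 -2.67] op 0.019
shift units [ 0.016  0.058 -0.006] turn units [-0.     0.002  0.   ] q6 1.76
```

>>> jog_arm:
  plan:
    - [0,0.05,0.2,0,0,0,-1]
    - [0,0,0.2,0,0,0,-1]
    - [0,0,0,0,0,0,-1]

```text
t: 9.05
tool_pos: [0.5552, 0.1038, 0.1137]
tool_rot: [3.134, -0.217, -0.003]
contact_force: [0.9, -0.3, -2.9]
opening: 0.0189
grip_force: 59.2
```

>>> jog_arm:
  plan:
    - [0,0,0.1,0,0,0,-1]
    - [0,0,0.1,0,0,0,-1]
    - [0,0,0,0,0,0,-1]

```text
t: 9.35
tool_pos: [0.5559, 0.1036, 0.1106]
tool_rot: [-3.134, 0.218, 0.0]
contact_force: [0.6, -0.1, -1.4]
opening: 0.0189
grip_force: 59.3
```

>>> jog_arm:
  plan:
    - [0,0,0.1,0,0,0,-1]
    - [0,0,0,0,0,0,-1]

```text
t: 9.55
tool_pos: [0.5561, 0.1035, 0.1088]
tool_rot: [-3.134, 0.218, -0.0]
contact_force: [-0.4, 0.2, -0.5]
opening: 0.0188
grip_force: 59.4
```

```bash
python3 go.py .5555 .103 .107 -8
```

```text
t 9.55 pos [0.5561 0.1035 0.1088] yaw -7.96 F [-0.4   0.19 -0.51] op 0.0188
shift units [-0.027  0.028  0.089] turn units [-0.    -0.     0.001] q6 1.76
```

>>> jog_arm:
  plan:
    - [0,0,0.05,0,0,0,-1]
    - [0,0,0,0,0,0,-1]

```text
t: 9.75
tool_pos: [0.5561, 0.1034, 0.1079]
tool_rot: [-3.134, 0.218, -0.0]
contact_force: [-0.1, 0.9, -0.5]
opening: 0.0191
grip_force: 59.4
```

>>> jog_arm:
  plan:
    - [0,0,0.05,0,0,0,-1]
    - [0,0,0,0,0,0,-1]

```text
t: 9.95
tool_pos: [0.5561, 0.1034, 0.1069]
tool_rot: [-3.134, 0.218, -0.001]
contact_force: [-0.2, 0.9, -0.4]
opening: 0.0191
grip_force: 59.4
```

```bash
python3 go.py .5555 .103 .107 -8
```

```text
t 9.95 pos [0.5561 0.1034 0.1069] yaw -7.96 F [-0.19  0.87 -0.41] op 0.0191
shift units [-0.029  0.026 -0.007] turn units [-0.    -0.     0.001] q6 1.76
```

Pin force is about 2 N so far, which suggests a soft foot. I continue in 0.5 to 1 mm steps until the sole sits.

>>> jog_arm:
  plan:
    - [0,0,0.05,0,0,0,-1]
    - [0,0,0,0,0,0,-1]

```text
t: 10.15
tool_pos: [0.5563, 0.1034, 0.1064]
tool_rot: [-3.134, 0.218, -0.001]
contact_force: [-1.4, 0.8, 2.8]
opening: 0.0189
grip_force: 59.9
```

>>> jog_arm:
  plan:
    - [0,0,0.025,0,0,0,-1]
    - [0,0,0,0,0,0,-1]

```text
t: 10.35
tool_pos: [0.5563, 0.1034, 0.106]
tool_rot: [-3.134, 0.218, -0.001]
contact_force: [-1.7, 0.7, 4.1]
opening: 0.0191
grip_force: 60.0
```

```bash
python3 go.py .5555 .103 .107 -8
```

```text
t 10.35 pos [0.5563 0.1034 0.106 ] yaw -7.96 F [-1.68  0.73  4.14] op 0.0191
shift units [-0.039  0.026 -0.05 ] turn units [-0.    -0.001  0.001] q6 1.76
```

>>> jog_arm:
  plan:
    - [0,0,0.025,0,0,0,-1]
    - [0,0,0.025,0,0,0,-1]
    - [0,0,0,0,0,0,-1]
    - [0,0,0,0,0,0,-1]

```text
t: 10.75
tool_pos: [0.5565, 0.1034, 0.1055]
tool_rot: [-3.134, 0.218, -0.001]
contact_force: [-2.4, 1.2, 7.7]
opening: 0.019
grip_force: 60.4
```

```bash
python3 g.py g1p; python3 go.py .5555 .103 .107 -8
```

```text
t 10.75 [0.5565 0.1034 0.1055] F [-2.39  1.18  7.73] tq [0.305 0.667 0.028]
orange 90 z over sole 0.0601 0.1157 xy [ 0.0099 -0.0078  0.0823]
band 0.0 62 [ 0.0056 -0.0101  0.0056] [-0.018 -0.024  0.   ] [0.02  0.013 0.012]
band 0.02 145 [ 0.0052 -0.0104  0.0475] [-0.015 -0.026  0.023] [0.014 0.018 0.064]
t 10.8 pos [0.5565 0.1034 0.1055] yaw -7.95 F [-3.35  0.27  7.59] op 0.0189
shift units [-0.047  0.026 -0.074] turn units [-0.    -0.001  0.001] q6 1.76
```

>>> jog_arm:
  plan:
    - [-0.02,0,0.025,0,0,0,-1]
    - [0,0,0,0,0,0,-1]
    - [0,0,0,0,0,0,-1]
    - [0,0,0,0,0,0,-1]
    - [0,0,0,0,0,0,-1]
    - [0,0,0,0,0,0,-1]
    - [0,0,0,0,0,0,-1]

```text
t: 11.5
tool_pos: [0.5564, 0.1034, 0.1054]
tool_rot: [-3.134, 0.218, -0.003]
contact_force: [-2.9, 0.6, 6.5]
opening: 0.019
grip_force: 60.5
```

```bash
python3 go.py .550 -.006 .122 -8;python3 g.py g1q; python3 - <<'E'
from h import *
a=[]
for n in("g1","g1q"):
    im=cv2.imread(f"pics/{n}.png"); u,v=proj("scene",[.5655,.102,.055+.042 if n=="g1" else .038+.042])[0].astype(int)
    a.append(cv2.resize(im[v-18:v+18,u-18:u+18],(400,400),interpolation=2))
cv2.imwrite("pics/dial1.png",np.hstack(a))
E
```

```text
t 11.5 pos [0.5564 0.1034 0.1054] yaw -7.95 F [-2.9   0.58  6.54] op 0.019
shift units [ 0.441  5.463 -0.832] turn units [-0.    -0.002  0.001] q6 1.76
t 11.5 [0.5564 0.1034 0.1054] F [-2.9   0.58  6.54] tq [ 0.223  0.598 -0.037]
orange 93 z over sole 0.0611 0.1157 xy [ 0.0096 -0.0078  0.0831]
band 0.0 53 [ 0.0058 -0.0113  0.0053] [-0.018 -0.023  0.   ] [0.018 0.008 0.012]
band 0.02 144 [ 0.005  -0.0102  0.0471] [-0.016 -0.026  0.021] [0.014 0.019 0.064]
```

View pics/dial1.png

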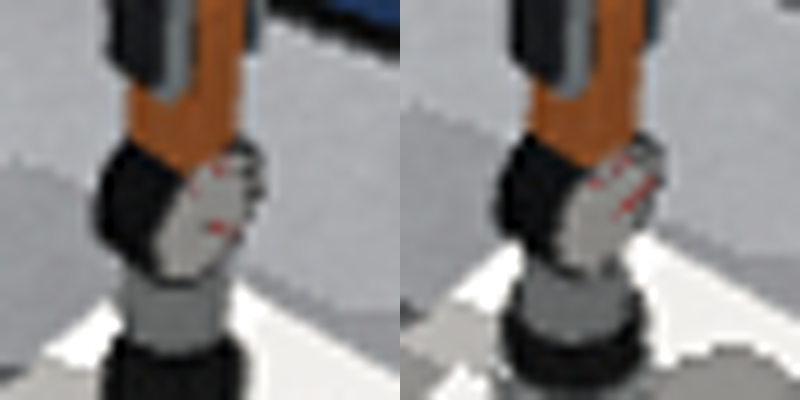

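The dial crop shows the needle moved from about (215,228) to pointing up-right at (640,195), about 1 rad and short of the red dots: soft. I press slightly harder to reach 12 N.

>>> jog_arm:
  plan:
    - [-0.03,0,0.025,0,0,0,-1]
    - [0,0,0,0,0,0,-1]
    - [0,0,0,0,0,0,-1]

```text
t: 11.85
tool_pos: [0.5563, 0.1034, 0.1053]
tool_rot: [-3.134, 0.218, -0.004]
contact_force: [-1.0, 0.5, 8.2]
opening: 0.0187
grip_force: 60.7
```

>>> jog_arm:
  plan:
    - [0,0,0.02,0,0,0,-1]
    - [0,0,0,0,0,0,-1]
    - [0,0,0,0,0,0,-1]
    - [0,0,0,0,0,0,-1]

```text
t: 12.25
tool_pos: [0.5563, 0.1034, 0.1051]
tool_rot: [-3.134, 0.218, -0.005]
contact_force: [-1.7, 0.3, 9.9]
opening: 0.0195
grip_force: 60.8
```

```bash
python3 go.py .550 -.006 .122 -8
```

```text
t 12.25 pos [0.5563 0.1034 0.1051] yaw -7.95 F [-1.72  0.32  9.87] op 0.0195
shift units [ 0.447  5.462 -0.845] turn units [-0.    -0.004  0.001] q6 1.76
```

>>> jog_arm:
  plan:
    - [0,0,0,0,0,0,-1]
    - [0,0,0,0,0,0,-1]
    - [0,0,-0.4,0,0,0,-1]
    - [0,0,-0.6,0,0,0,-1]
    - [0.08,0.9,0,0,0,0,-1]
    - [0.08,0.9,0,0,0,0,-1]
    - [0.08,0.9,0,0,0,0,-1]
    - [0.08,0.9,0,0,0,0,-1]

```text
t: 13.05
tool_pos: [0.5507, 0.0304, 0.1223]
tool_rot: [3.133, -0.218, -0.002]
contact_force: [0.0, 0.1, -2.1]
opening: 0.0191
grip_force: 59.3
```

>>> jog_arm:
  plan:
    - [0.08,0.9,0,0,0,0,-1]
    - [0.08,0.9,0,0,0,0,-1]
    - [0,0,0.3,0,0,0,-1]
    - [0,0,0,0,0,0,-1]
    - [0,0,0,0,0,0,-1]

```text
t: 13.55
tool_pos: [0.549, -0.0042, 0.1161]
tool_rot: [-3.134, 0.217, 0.002]
contact_force: [0.2, -1.5, -2.6]
opening: 0.0189
grip_force: 59.4
```

```bash
python3 go.py .550 -.006 .107 -8;python3 g.py g2
```

```text
t 13.55 pos [ 0.549  -0.0042  0.1161] yaw -7.93 F [ 0.22 -1.46 -2.61] op 0.0189
shift units [0.063 0.082 0.456] turn units [-0.     0.002  0.002] q6 1.57
t 13.55 [ 0.549  -0.0042  0.1161] F [ 0.22 -1.46 -2.61] tq [-0.028 -0.007 -0.027]
orange 109 z over sole 0.0619 0.1155 xy [ 0.0101 -0.008   0.0901]
band 0.0 33 [ 0.007  -0.0095  0.0082] [-0.015 -0.019  0.002] [0.016 0.009 0.012]
band 0.02 158 [ 0.0056 -0.0097  0.047 ] [-0.014 -0.025  0.021] [0.014 0.016 0.064]
```

>>> jog_arm:
  plan:
    - [0.06,0.08,0.3,0,0,0,-1]
    - [0,0,0.3,0,0,0,-1]
    - [0,0,0.15,0,0,0,-1]
    - [0,0,0,0,0,0,-1]

```text
t: 14.0
tool_pos: [0.5503, -0.0063, 0.1012]
tool_rot: [-3.134, 0.217, 0.001]
contact_force: [-0.3, -0.1, -1.2]
opening: 0.0189
grip_force: 59.5
```

>>> jog_arm:
  plan:
    - [0,0,0.05,0,0,0,-1]
    - [0,0,0.05,0,0,0,-1]
    - [0,0,0,0,0,0,-1]

```text
t: 14.3
tool_pos: [0.5505, -0.0064, 0.0999]
tool_rot: [-3.134, 0.218, 0.0]
contact_force: [-0.8, 0.4, -1.1]
opening: 0.019
grip_force: 59.5
```

```bash
python3 go.py .550 -.006 .107 -8
```

```text
t 14.3 pos [ 0.5505 -0.0064  0.0999] yaw -7.95 F [-0.76  0.37 -1.06] op 0.019
shift units [-0.028 -0.019 -0.353] turn units [-0.     0.     0.001] q6 1.56
```

>>> jog_arm:
  plan:
    - [0,0,0.05,0,0,0,-1]
    - [0,0,0.05,0,0,0,-1]
    - [0,0,0,0,0,0,-1]

```text
t: 14.6
tool_pos: [0.5506, -0.0065, 0.0979]
tool_rot: [-3.134, 0.218, -0.0]
contact_force: [-0.6, 0.5, -0.9]
opening: 0.0191
grip_force: 59.6
```

>>> jog_arm:
  plan:
    - [0,0,0.05,0,0,0,-1]
    - [0,0,0,0,0,0,-1]

```text
t: 14.8
tool_pos: [0.5506, -0.0065, 0.0969]
tool_rot: [-3.134, 0.218, -0.0]
contact_force: [-1.9, -0.0, -1.0]
opening: 0.019
grip_force: 59.6
```

```bash
python3 go.py .550 -.006 .107 -8
```

```text
t 14.8 pos [ 0.5506 -0.0065  0.0969] yaw -7.95 F [-1.89 -0.01 -0.95] op 0.019
shift units [-0.033 -0.022 -0.506] turn units [-0.    -0.     0.001] q6 1.56
```

>>> jog_arm:
  plan:
    - [-0.03,0,0.05,0,0,0,-1]
    - [0,0,0.05,0,0,0,-1]
    - [0,0,0,0,0,0,-1]

```text
t: 15.1
tool_pos: [0.5506, -0.0066, 0.096]
tool_rot: [3.134, -0.218, 0.002]
contact_force: [-1.4, 1.0, 5.7]
opening: 0.0189
grip_force: 60.4
```

```bash
python3 go.py .550 -.006 .107 -8
```

```text
t 15.1 pos [ 0.5506 -0.0066  0.096 ] yaw -7.96 F [-1.44  1.02  5.67] op 0.0189
shift units [-0.033 -0.023 -0.552] turn units [-0.    -0.002  0.001] q6 1.56
```

Now 8.2 N. I add about 1.2 mm.

>>> jog_arm:
  plan:
    - [0,0,0.025,0,0,0,-1]
    - [0,0,0.025,0,0,0,-1]
    - [0,0,0,0,0,0,-1]
    - [0,0,0,0,0,0,-1]

```text
t: 15.5
tool_pos: [0.5507, -0.0066, 0.0954]
tool_rot: [3.134, -0.218, 0.002]
contact_force: [-1.9, 0.3, 7.7]
opening: 0.0187
grip_force: 60.8
```

```bash
python3 go.py .550 -.006 .107 -8
```

```text
t 15.5 pos [ 0.5507 -0.0066  0.0954] yaw -7.95 F [-1.92  0.3   7.69] op 0.0187
shift units [-0.038 -0.024 -0.579] turn units [ 0.    -0.002  0.001] q6 1.56
```

>>> jog_arm:
  plan:
    - [0,0,0.025,0,0,0,-1]
    - [0,0,0,0,0,0,-1]
    - [0,0,0,0,0,0,-1]
    - [0,0,0,0,0,0,-1]
    - [0,0,0,0,0,0,-1]
    - [0,0,0,0,0,0,-1]

```text
t: 16.1
tool_pos: [0.5508, -0.0066, 0.0952]
tool_rot: [3.134, -0.218, 0.003]
contact_force: [-1.3, 1.7, 8.9]
opening: 0.019
grip_force: 60.9
```

```bash
python3 go.py .5445 -.1155 .107 -8; python3 g.py g2q
```

```text
t 16.1 pos [ 0.5508 -0.0066  0.0952] yaw -7.95 F [-1.3   1.72  8.87] op 0.019
shift units [ 0.443  5.437 -0.588] turn units [ 0.    -0.002  0.001] q6 1.56
t 16.1 [ 0.5508 -0.0066  0.0952] F [-1.3   1.72  8.87] tq [ 0.255  0.571 -0.034]
orange 107 z over sole 0.0615 0.1166 xy [ 0.0101 -0.0065  0.0913]
band 0.0 52 [ 0.0061 -0.0104  0.006 ] [-0.016 -0.023  0.   ] [0.019 0.01  0.012]
band 0.02 155 [ 0.0054 -0.0099  0.0471] [-0.015 -0.025  0.022] [0.015 0.015 0.064]
```

>>> jog_arm:
  plan:
    - [0,0,0,0,0,0,-1]
    - [0,0,-0.5,0,0,0,-1]
    - [0,0,-1,0,0,0,-1]
    - [0.08,0.9,0,0,0,0,-1]
    - [0.08,0.9,0,0,0,0,-1]
    - [0.08,0.9,0,0,0,0,-1]
    - [0.08,0.91,0,0,0,0,-1]
    - [0.08,0.91,0,0,0,0,-1]

```text
t: 16.95
tool_pos: [0.5446, -0.0978, 0.1224]
tool_rot: [3.134, -0.218, -0.002]
contact_force: [-0.3, 0.9, -2.4]
opening: 0.0189
grip_force: 59.4
```

>>> jog_arm:
  plan:
    - [0.08,0.91,0,0,0,0,-1]
    - [0,0,0,0,0,0,-1]
    - [0,0,0,0,0,0,-1]

```text
t: 17.25
tool_pos: [0.5439, -0.1152, 0.1226]
tool_rot: [-3.133, 0.219, 0.002]
contact_force: [0.3, 0.7, -2.9]
opening: 0.0191
grip_force: 59.5
```

```bash
python3 go.py .5445 -.1155 .107 -8; python3 g.py g3
```

```text
t 17.25 pos [ 0.5439 -0.1152  0.1226] yaw -8.0 F [ 0.25  0.67 -2.9 ] op 0.0191
shift units [0.034 0.008 0.781] turn units [-0.001  0.002 -0.   ] q6 1.37
t 17.25 [ 0.5439 -0.1152  0.1226] F [ 0.25  0.67 -2.9 ] tq [-0.056 -0.009 -0.005]
orange 131 z over sole 0.0624 0.1255 xy [ 0.0105 -0.0049  0.0942]
band 0.0 45 [ 0.0079 -0.008   0.0077] [-0.007 -0.018  0.002] [0.016 0.012 0.012]
band 0.02 179 [ 0.0062 -0.0092  0.0472] [-0.014 -0.025  0.024] [0.016 0.017 0.064]
```

Sole contact is expected near TCP z 0.105. Down 14 mm, then 2 mm.

>>> jog_arm:
  plan:
    - [0.03,0,0.3,0,0,0,-1]
    - [0,0,0.3,0,0,0,-1]
    - [0,0,0.1,0,0,0,-1]
    - [0,0,0,0,0,0,-1]

```text
t: 17.7
tool_pos: [0.5453, -0.115, 0.1093]
tool_rot: [-3.134, 0.217, -0.0]
contact_force: [0.4, 1.1, 0.3]
opening: 0.019
grip_force: 59.8
```

>>> jog_arm:
  plan:
    - [0,0,0.05,0,0,0,-1]
    - [0,0,0.05,0,0,0,-1]
    - [0,0,0,0,0,0,-1]

```text
t: 18.0
tool_pos: [0.5453, -0.1152, 0.1077]
tool_rot: [-3.133, 0.218, -0.001]
contact_force: [0.7, 1.3, 1.1]
opening: 0.0191
grip_force: 60.0
```

```bash
python3 go.py .5445 -.1155 .107 -8
```

```text
t 18.0 pos [ 0.5453 -0.1152  0.1077] yaw -7.95 F [0.75 1.33 1.1 ] op 0.0191
shift units [-0.036  0.021  0.034] turn units [-0.001 -0.001  0.001] q6 1.37
```

>>> jog_arm:
  plan:
    - [-0.02,0,0.05,0,0,0,-1]
    - [0,0,0.05,0,0,0,-1]
    - [0,0,0,0,0,0,-1]

```text
t: 18.3
tool_pos: [0.545, -0.1153, 0.1057]
tool_rot: [-3.134, 0.218, -0.002]
contact_force: [0.8, 3.4, 3.1]
opening: 0.0189
grip_force: 60.1
```

>>> jog_arm:
  plan:
    - [0,0,0.05,0,0,0,-1]
    - [0,0,0,0,0,0,-1]

```text
t: 18.5
tool_pos: [0.545, -0.1153, 0.1047]
tool_rot: [-3.134, 0.218, -0.001]
contact_force: [1.8, 3.4, 2.7]
opening: 0.0186
grip_force: 60.2
```

```bash
python3 go.py .5445 -.1155 .107 -8
```

```text
t 18.5 pos [ 0.545  -0.1153  0.1047] yaw -7.96 F [1.75 3.38 2.69] op 0.0186
shift units [-0.025  0.013 -0.115] turn units [-0.    -0.001  0.001] q6 1.37
```

>>> jog_arm:
  plan:
    - [0,0,0.05,0,0,0,-1]
    - [0,0,0.025,0,0,0,-1]
    - [0,0,0,0,0,0,-1]

```text
t: 18.8
tool_pos: [0.5452, -0.1153, 0.1038]
tool_rot: [-3.134, 0.218, -0.002]
contact_force: [1.7, 3.5, 6.0]
opening: 0.0191
grip_force: 60.6
```

```bash
python3 go.py .5445 -.1155 .107 -8
```

```text
t 18.8 pos [ 0.5452 -0.1153  0.1038] yaw -7.95 F [1.68 3.55 5.98] op 0.0191
shift units [-0.032  0.013 -0.162] turn units [-0.    -0.001  0.001] q6 1.37
```

>>> jog_arm:
  plan:
    - [0,0,0.025,0,0,0,-1]
    - [0,0,0.025,0,0,0,-1]
    - [0,0,0,0,0,0,-1]
    - [0,0,0,0,0,0,-1]

```text
t: 19.2
tool_pos: [0.5453, -0.1154, 0.1033]
tool_rot: [-3.134, 0.218, -0.002]
contact_force: [-0.2, 3.3, 8.2]
opening: 0.0189
grip_force: 60.9
```

```bash
python3 go.py .5445 -.1155 .107 -8
```

```text
t 19.2 pos [ 0.5453 -0.1154  0.1033] yaw -7.95 F [-0.24  3.28  8.21] op 0.0189
shift units [-0.038  0.012 -0.183] turn units [-0.    -0.002  0.001] q6 1.37
```

>>> jog_arm:
  plan:
    - [0,0,0.025,0,0,0,-1]
    - [0,0,0,0,0,0,-1]
    - [0,0,0,0,0,0,-1]
    - [0,0,0,0,0,0,-1]
    - [0,0,0,0,0,0,-1]
    - [0,0,0,0,0,0,-1]

```text
t: 19.8
tool_pos: [0.5454, -0.1154, 0.1031]
tool_rot: [-3.134, 0.218, -0.002]
contact_force: [-1.2, 3.9, 9.2]
opening: 0.0188
grip_force: 61.1
```

```bash
python3 g.py g3q; python3 - <<'E'
from h import *
a=[]
for n,P in(("g2q",(.560,-.0075,.028+.042)),("g3q",(.555,-.1165,.037+.042))):
    im=cv2.imread(f"pics/{n}.png"); u,v=proj("scene",P)[0].astype(int)
    a.append(cv2.resize(im[v-18:v+18,u-18:u+18],(400,400),interpolation=2))
cv2.imwrite("pics/dial23.png",np.hstack(a))
E
python3 go.py .488 .319 .125 -8
```

```text
t 19.8 [ 0.5454 -0.1154  0.1031] F [-1.24  3.9   9.25] tq [ 0.964  0.191 -0.017]
orange 122 z over sole 0.0619 0.126 xy [ 0.0105 -0.0055  0.094 ]
band 0.0 72 [ 0.0074 -0.0083  0.0051] [-0.015 -0.023  0.   ] [0.022 0.011 0.012]
band 0.02 171 [ 0.0065 -0.0091  0.0474] [-0.012 -0.025  0.021] [0.015 0.017 0.064]
t 19.85 pos [ 0.5453 -0.1154  0.1031] yaw -7.95 F [-1.49  3.36  9.09] op 0.0188
shift units [ -5.843 -21.115  -1.098] turn units [-0.    -0.002  0.001] q6 1.37
```

View pics/dial23.png

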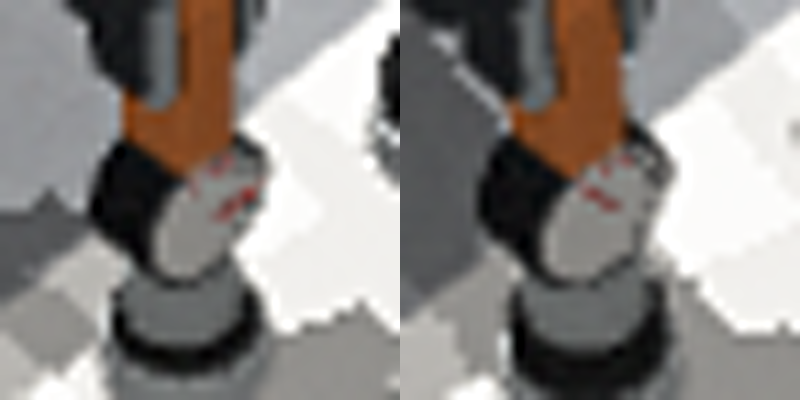

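The dial crops are clear: foot 2 points up-right (soft) at (238,205), and foot 3's needle has swung into the red dots at (600,198). Foot 3 (-y end) is the hard one. The gauge goes back to its stand.

>>> jog_arm:
  plan:
    - [0,0,-0.5,0,0,0,-1]
    - [0,0,-0.75,0,0,0,-1]
    - [-0.26,-0.96,0,0,0,0,-1]
    - [-0.26,-0.96,0,0,0,0,-1]
    - [-0.26,-0.96,0,0,0,0,-1]
    - [-0.26,-0.96,0,0,0,0,-1]
    - [-0.26,-0.96,0,0,0,0,-1]
    - [-0.26,-0.96,0,0,0,0,-1]

```text
t: 20.65
tool_pos: [0.5286, 0.0031, 0.1259]
tool_rot: [3.132, -0.218, -0.003]
contact_force: [-0.6, 1.3, -2.1]
opening: 0.0193
grip_force: 59.6
```

>>> jog_arm:
  plan:
    - [-0.26,-0.96,0,0,0,0,-1]
    - [-0.26,-0.96,0,0,0,0,-1]
    - [-0.26,-0.96,0,0,0,0,-1]
    - [-0.26,-0.96,0,0,0,0,-1]
    - [-0.26,-0.96,0,0,0,0,-1]
    - [-0.26,-0.96,0,0,0,0,-1]
    - [-0.26,-0.96,0,0,0,0,-1]
    - [-0.26,-0.96,0,0,0,0,-1]

```text
t: 21.45
tool_pos: [0.5089, 0.1608, 0.1259]
tool_rot: [3.132, -0.218, -0.002]
contact_force: [0.2, 1.0, -2.8]
opening: 0.019
grip_force: 59.6
```

>>> jog_arm:
  plan:
    - [-0.26,-0.96,0,0,0,0,-1]
    - [-0.26,-0.96,0,0,0,0,-1]
    - [-0.26,-0.96,0,0,0,0,-1]
    - [-0.26,-0.96,0,0,0,0,-1]
    - [-0.26,-0.96,0,0,0,0,-1]
    - [-0.26,-0.96,0,0,0,0,-1]
    - [-0.26,-0.96,0,0,0,0,-1]
    - [-0.26,-0.96,0,0,0,0,-1]

```text
t: 22.25
tool_pos: [0.4892, 0.3185, 0.1258]
tool_rot: [3.131, -0.218, -0.001]
contact_force: [1.0, -0.2, -2.5]
opening: 0.0191
grip_force: 59.6
```

>>> jog_arm:
  plan:
    - [0,0,0,0,0,0,-1]
    - [0,0,0,0,0,0,-1]
    - [0,0,0,0,0,0,-1]

```text
t: 22.55
tool_pos: [0.4897, 0.3177, 0.1261]
tool_rot: [3.133, -0.219, -0.001]
contact_force: [0.6, -0.5, -2.5]
opening: 0.0191
grip_force: 59.6
```

```bash
python3 go.py .4891 .3196 .0788 -8; python3 g.py gs; python3 go.py .4891 .3196 .0788 -8
```

```text
t 22.55 pos [0.4897 0.3177 0.1261] yaw -7.99 F [ 0.65 -0.49 -2.49] op 0.0191
shift units [-0.042 -0.093  2.364] turn units [0.002 0.001 0.   ] q6 2.16
t 22.55 [0.4897 0.3177 0.1261] F [ 0.65 -0.49 -2.49] tq [-0.017  0.009  0.   ]
orange 81 z over sole 0.0617 0.1162 xy [ 0.0091 -0.0098  0.0832]
band 0.0 30 [ 0.0051 -0.011   0.0077] [-0.012 -0.021  0.001] [0.016 0.01  0.012]
band 0.02 129 [ 0.0042 -0.0116  0.046 ] [-0.013 -0.025  0.021] [0.015 0.016 0.064]
t 22.6 pos [0.4898 0.3177 0.1261] yaw -8.0 F [ 0.75 -0.57 -2.09] op 0.0189
shift units [-0.047 -0.09   2.367] turn units [ 0.001  0.    -0.   ] q6 2.16
```

>>> jog_arm:
  plan:
    - [-0.04,-0.09,0.5,0,0,0,-1]
    - [0,0,0.7,0,0,0,-1]
    - [0,0,0.4,0,0,0,-1]
    - [0,0,0,0,0,0,-1]

```text
t: 23.0
tool_pos: [0.4875, 0.3196, 0.0914]
tool_rot: [3.131, -0.218, -0.007]
contact_force: [-0.6, -0.2, -2.7]
opening: 0.0188
grip_force: 59.5
```

>>> jog_arm:
  plan:
    - [0,0,0.2,0,0,0,-1]
    - [0,0,0.2,0,0,0,-1]
    - [0,0,0,0,0,0,-1]

```text
t: 23.3
tool_pos: [0.489, 0.3206, 0.086]
tool_rot: [3.134, -0.218, -0.001]
contact_force: [-0.5, 1.0, -1.5]
opening: 0.0186
grip_force: 59.5
```

```bash
python3 go.py .4891 .3196 .0788 -8
```

```text
t 23.3 pos [0.489  0.3206 0.086 ] yaw -7.95 F [-0.47  1.01 -1.52] op 0.0186
shift units [0.011 0.049 0.358] turn units [0.001 0.001 0.001] q6 2.16
```

Entering the socket freely, so I continue down.

>>> jog_arm:
  plan:
    - [0,0.04,0.15,0,0,0,-1]
    - [0,0,0.1,0,0,0,-1]
    - [0,0,0,0,0,0,-1]

```text
t: 23.6
tool_pos: [0.489, 0.3198, 0.0811]
tool_rot: [3.134, -0.218, -0.001]
contact_force: [0.3, -0.5, -2.4]
opening: 0.019
grip_force: 59.6
```

>>> jog_arm:
  plan:
    - [0,0,0.05,0,0,0,-1]
    - [0,0,0,0,0,0,-1]

```text
t: 23.8
tool_pos: [0.4891, 0.3199, 0.0804]
tool_rot: [-3.134, 0.218, -0.0]
contact_force: [-0.0, -1.2, -2.2]
opening: 0.0191
grip_force: 59.6
```

```bash
python3 go.py .4891 .3196 .0788 -8
```

```text
t 23.8 pos [0.4891 0.3199 0.0804] yaw -7.95 F [-0.05 -1.17 -2.18] op 0.0191
shift units [0.001 0.015 0.079] turn units [-0.    -0.     0.001] q6 2.16
```

>>> jog_arm:
  plan:
    - [0,0,0.05,0,0,0,-1]
    - [0,0,0,0,0,0,-1]

```text
t: 24.0
tool_pos: [0.4891, 0.3198, 0.0793]
tool_rot: [3.134, -0.218, -0.0]
contact_force: [-0.3, -0.4, -3.3]
opening: 0.019
grip_force: 59.6
```

>>> jog_arm:
  plan:
    - [0,0,0.05,0,0,0,-1]
    - [0,0,0,0,0,0,-1]

```text
t: 24.2
tool_pos: [0.4894, 0.32, 0.0792]
tool_rot: [-3.134, 0.218, -0.0]
contact_force: [-1.3, -0.7, 2.3]
opening: 0.019
grip_force: 60.2
```

```bash
python3 go.py .4891 .3196 .0788 -8
```

```text
t 24.2 pos [0.4894 0.32   0.0792] yaw -7.95 F [-1.26 -0.72  2.34] op 0.019
shift units [-0.01   0.02   0.018] turn units [-0.    -0.     0.001] q6 2.16
```

Seated. Release and lift clear.

>>> jog_arm:
  plan:
    - [0,0,-0.03,0,0,0,1]
    - [0,0,0,0,0,0,1]
    - [0,0,0,0,0,0,1]
    - [0,0,0,0,0,0,1]
    - [0,0,0,0,0,0,1]
    - [0,0,-0.5,0,0,0,1]
    - [0,0,-1,0,0,0,1]
    - [0,0,-1,0,0,0,1]

```text
t: 25.0
tool_pos: [0.4889, 0.3198, 0.1298]
tool_rot: [3.134, -0.218, -0.001]
contact_force: [0.7, 0.1, 0.3]
opening: 0.085
grip_force: 0.0
```

>>> jog_arm:
  plan:
    - [0,0,-1,0,0,0,1]
    - [0,0,-1,0,0,0,1]
    - [0.26,0.96,0,0,0,0,0.2]
    - [0.26,0.96,0,0,0,0,0.2]
    - [0.26,0.96,0,0,0,0,0.2]
    - [0.26,0.96,0,0,0,0,0.2]
    - [0.26,0.96,0,0,0,0,0.2]
    - [0.26,0.96,0,0,0,0,0.2]

```text
t: 25.8
tool_pos: [0.5043, 0.2008, 0.17]
tool_rot: [-3.134, 0.218, -0.002]
contact_force: [0.8, -0.0, 0.2]
opening: 0.0516
grip_force: 0.0
```

```bash
python3 go.py .5445 -.1158 .06 -8; python3 - <<'E'
from h import *
b,d=shot("scene","s6"); P=pts("scene",d)[85:150,335:380].reshape(-1,3); C=cv2.cvtColor(b[85:150,335:380],cv2.COLOR_RGB2HSV).reshape(-1,3).astype(int)
m=(C[:,0]>5)&(C[:,0]<22)&(C[:,1]>150)&(P[:,2]<.14); print("orange",m.sum(),P[m].min(0),P[m].max(0),np.median(P[m],0))
t=P[m&(P[:,2]>.122)]; print("top",t.mean(0),len(t)); lo=P[m&(P[:,2]<.09)]; print("low",lo.mean(0))
P0=pts("scene",np.load("pics/scene0.npy"))[85:150,335:380].reshape(-1,3);C0=cv2.cvtColor(cv2.imread("pics/scene0.png")[85:150,335:380],cv2.COLOR_BGR2HSV).reshape(-1,3).astype(int)
m=(C0[:,0]>5)&(C0[:,0]<22)&(C0[:,1]>150)&(P0[:,2]<.14);t=P0[m&(P0[:,2]>.122)]; lo=P0[m&(P0[:,2]<.09)];print("before top",t.mean(0),"low",lo.mean(0),np.median(P0[m],0))
E
```

```text
t 25.8 pos [0.5043 0.2008 0.17  ] yaw -7.95 F [ 0.76 -0.05  0.19] op 0.0516
shift units [ 4.172 15.401  5.495] turn units [-0.001 -0.001  0.001] q6 1.95
orange 119 [0.47790035 0.30338073 0.07421953] [0.50258043 0.32611747 0.12859892] [0.49379356 0.30893202 0.1056982 ]
top [0.4910983  0.31389795 0.12569019] 30
low [0.49256927 0.3088884  0.08221182]
before top [0.48991118 0.31391699 0.12561656] low [0.49322066 0.30905599 0.08282121] [0.493365   0.30876019 0.10692174]
```

The gauge stands as it did before. On to foot 3.

>>> jog_arm:
  plan:
    - [0.26,0.96,0.3,0,0,0,0.2]
    - [0.26,0.96,0.3,0,0,0,0.2]
    - [0.26,0.96,0.3,0,0,0,0.2]
    - [0.26,0.96,0.3,0,0,0,0.2]
    - [0.26,0.96,0.3,0,0,0,0.2]
    - [0.26,0.96,0.3,0,0,0,0.2]
    - [0.26,0.96,0.3,0,0,0,0.2]
    - [0.26,0.96,0.3,0,0,0,0.2]

```text
t: 26.65
tool_pos: [0.5244, 0.0431, 0.1216]
tool_rot: [-3.134, 0.218, -0.002]
contact_force: [0.7, 0.2, 0.2]
opening: 0.0513
grip_force: 0.0
```

>>> jog_arm:
  plan:
    - [0.26,0.96,0.3,0,0,0,0.2]
    - [0.26,0.96,0.3,0,0,0,0.2]
    - [0.26,0.96,0.3,0,0,0,0.2]
    - [0.26,0.96,0.3,0,0,0,0.2]
    - [0.26,0.96,0.3,0,0,0,0.2]
    - [0.26,0.96,0.3,0,0,0,0.2]
    - [0.26,0.96,0.3,0,0,0,0.2]
    - [0.26,0.95,0.3,0,0,0,0.2]

```text
t: 27.45
tool_pos: [0.5446, -0.1147, 0.0736]
tool_rot: [3.134, -0.218, 0.002]
contact_force: [-0.4, -0.3, -1.3]
opening: 0.051
grip_force: 0.0
```

>>> jog_arm:
  plan:
    - [0,0,0,0,0,0,0.2]
    - [0,0,0,0,0,0,0.2]
    - [0,0,0,0,0,0,0.2]

```text
t: 27.75
tool_pos: [0.5443, -0.1134, 0.0736]
tool_rot: [-3.134, 0.217, -0.001]
contact_force: [-0.5, -0.1, 0.4]
opening: 0.0511
grip_force: 0.0
```

```bash
python3 go.py .5445 -.1158 .03 -8
```

```text
t 27.75 pos [ 0.5443 -0.1134  0.0736] yaw -7.92 F [-0.47 -0.1   0.44] op 0.0511
shift units [0.025 0.119 2.18 ] turn units [-0.    -0.001  0.002] q6 1.37
```

>>> jog_arm:
  plan:
    - [0.02,0.12,0.5,0,0,0,0.3]
    - [0,0,0.7,0,0,0,0.3]
    - [0,0,0.8,0,0,0,0.3]
    - [0,0,0.2,0,0,0,0.3]
    - [0,0,0.2,0,0,0,0.3]
    - [0,0,0,0,0,0,0.3]

```text
t: 28.35
tool_pos: [0.5436, -0.1163, 0.0241]
tool_rot: [-3.134, 0.218, 0.002]
contact_force: [-0.3, -0.5, 0.5]
opening: 0.0554
grip_force: 0.0
```

>>> jog_arm:
  plan:
    - [0,0,0.2,0,0,0,0.3]
    - [0,0,0.1,0,0,0,0.3]
    - [0,0,0,0,0,0,0.3]

```text
t: 28.65
tool_pos: [0.5441, -0.1165, 0.019]
tool_rot: [-3.134, 0.218, 0.0]
contact_force: [0.3, -0.6, 0.4]
opening: 0.0552
grip_force: 0.0
```

```bash
python3 go.py .5445 -.1158 .01 -8
```

```text
t 28.65 pos [ 0.5441 -0.1165  0.019 ] yaw -7.96 F [ 0.35 -0.63  0.36] op 0.0552
shift units [ 0.017 -0.04   0.448] turn units [-0.     0.     0.001] q6 1.36
```

>>> jog_arm:
  plan:
    - [0,0,0.1,0,0,0,0.3]
    - [0,0,0.1,0,0,0,0.3]
    - [0,0,0,0,0,0,0.3]

```text
t: 28.95
tool_pos: [0.5438, -0.1165, 0.0147]
tool_rot: [-3.134, 0.218, 0.001]
contact_force: [0.2, -0.3, -0.8]
opening: 0.0558
grip_force: 0.0
```

>>> jog_arm:
  plan:
    - [0,0,0.1,0,0,0,0.3]
    - [0,0,0.1,0,0,0,0.3]
    - [0,0,0,0,0,0,0.3]

```text
t: 29.25
tool_pos: [0.5438, -0.1164, 0.0106]
tool_rot: [-3.134, 0.218, 0.001]
contact_force: [0.1, 0.7, 0.2]
opening: 0.0558
grip_force: 0.0
```

```bash
python3 go.py .5445 -.1158 .01 -8
```

```text
t 29.25 pos [ 0.5438 -0.1164  0.0106] yaw -7.95 F [0.05 0.66 0.2 ] op 0.0558
shift units [ 0.03  -0.035  0.031] turn units [-0.     0.001  0.001] q6 1.36
```

>>> jog_arm:
  plan:
    - [0.03,0,0.1,0,0,0,0.3]
    - [0,0,0,0,0,0,0.3]

```text
t: 29.45
tool_pos: [0.5445, -0.1165, 0.0087]
tool_rot: [-3.134, 0.218, 0.001]
contact_force: [0.5, -0.1, 0.7]
opening: 0.0554
grip_force: 0.0
```

>>> jog_arm:
  plan:
    - [0,0,0,0,0,0,-0.1]
    - [0,0,0,0,0,0,-0.1]
    - [0,0,0,0,0,0,-0.1]
    - [0,0,0,0,0,0,-0.1]
  grip_force: 50

```text
t: 29.85
tool_pos: [0.5447, -0.1166, 0.0091]
tool_rot: [-3.134, 0.218, -0.0]
contact_force: [-0.3, 0.7, 0.5]
opening: 0.0389
grip_force: 11.9
```

```bash
python3 go.py .5445 -.1158 .01 -8; python3 -c "
from h import *;o=ctrl.get_obs();print(o['grip_force'],o['wrist_torque'])"
```

```text
t 29.85 pos [ 0.5447 -0.1166  0.0091] yaw -7.95 F [-0.3   0.67  0.47] op 0.0389
shift units [-0.016 -0.036 -0.044] turn units [-0.    -0.     0.001] q6 1.37
11.851954883895814 [0.01981409 0.1010362  0.03081501]
```

Opening 0.039 shows the pads met the rubber (40 mm) instead of the cup (45 mm). I reopen and feel lower.

>>> jog_arm:
  plan:
    - [0,0,0,0,0,0,0.3]
    - [0,0,0,0,0,0,0.3]
    - [0,0,0,0,0,0,0.3]
    - [0,0,0.1,0,0,0,0.3]
    - [0,0,0.1,0,0,0,0.3]
    - [0,0,0,0,0,0,0.3]

```text
t: 30.45
tool_pos: [0.5443, -0.1165, 0.0045]
tool_rot: [-3.134, 0.218, 0.001]
contact_force: [-0.2, 0.1, -0.6]
opening: 0.0556
grip_force: 0.0
```

>>> jog_arm:
  plan:
    - [0,0,0.1,0,0,0,0.3]
    - [0,0,0,0,0,0,0.3]

```text
t: 30.65
tool_pos: [0.5444, -0.1165, 0.0026]
tool_rot: [-3.134, 0.218, 0.001]
contact_force: [-0.3, 0.1, -0.8]
opening: 0.0556
grip_force: 0.0
```

```bash
python3 go.py .5445 -.1158 .01 -8; python3 - <<'E'
from h import *
b,d=shot("scene","s7"); P=pts("scene",d); u,v=proj("scene",[.545,-.116,.03])[0].astype(int)
cv2.imwrite("pics/s7c.png",cv2.resize(b[v-28:v+20,u-30:u+30],(800,600),interpolation=2)[:,:,::-1])
E
```

```text
t 30.65 pos [ 0.5444 -0.1165  0.0026] yaw -7.95 F [-0.31  0.08 -0.76] op 0.0556
shift units [-0.001 -0.036 -0.368] turn units [-0.     0.001  0.001] q6 1.37
```

View pics/s7c.png

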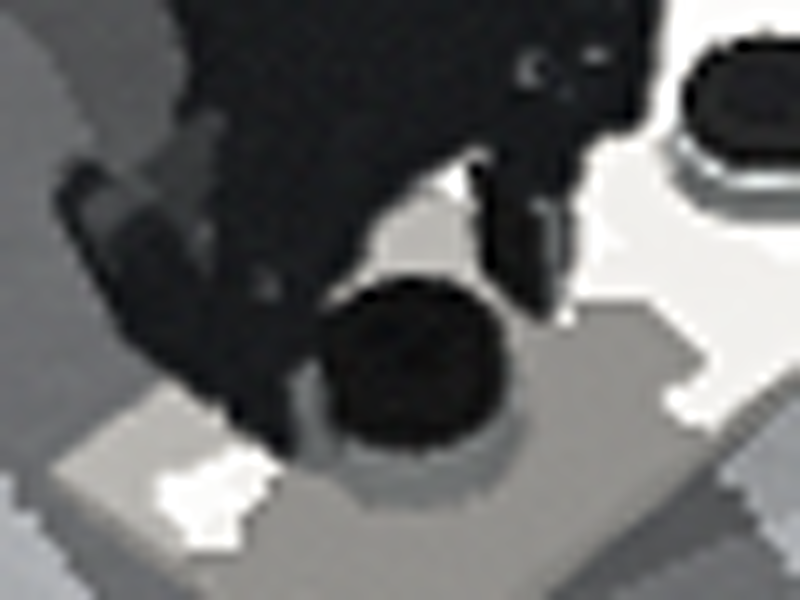

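The crop shows the left pad's tip at about (315,465), alongside the cup. That was the eleventh picture, one over the limit, so I view no more and use numbers only. I compute the tip height from this pixel.

```bash
python3 - <<'E'
from h import *
u,v=proj("scene",[.545,-.116,.03])[0].astype(int); px=[u-30+315*60/800-.5,v-28+465*48/600-.5]
o,d=rays("scene",[px]); p=ctrl.get_obs()["tool_pos"]; R=cv2.Rodrigues(ctrl.get_obs()["tool_rot"])[0]
for off in(.0278,-.0278):
    n=R[:,1]; s=((p-o)@n+off)/(d[0]@n); print(off,o+s*d[0])
px=[u-30+545*60/800-.5,v-28+318*48/600-.5]; o,d=rays("scene",[px]); s=((p-o)@R[:,1]-.0278)/(d[0]@R[:,1]); print(o+s*d[0])
E
```

```text
0.0278 [ 0.54059028 -0.14407059  0.0160141 ]
-0.0278 [ 0.46464134 -0.07730842 -0.10909714]
[ 0.55742652 -0.09028395  0.02876144]
```

>>> jog_arm:
  plan:
    - [0,0,0.1,0,0,0,0.3]
    - [0,0,0.1,0,0,0,0.3]
    - [0,0,0,0,0,0,0.3]

```text
t: 31.0
tool_pos: [0.5444, -0.1165, -0.0014]
tool_rot: [-3.134, 0.218, 0.001]
contact_force: [0.6, 0.4, -0.2]
opening: 0.0555
grip_force: 0.0
```

>>> jog_arm:
  plan:
    - [0,0,0.1,0,0,0,0.3]
    - [0,0,0,0,0,0,0.3]

```text
t: 31.2
tool_pos: [0.5445, -0.1165, -0.0033]
tool_rot: [-3.134, 0.218, 0.001]
contact_force: [-0.1, 0.2, -0.4]
opening: 0.0553
grip_force: 0.0
```

```bash
python3 go.py .5445 -.1158 .01 -8
```

```text
t 31.2 pos [ 0.5445 -0.1165 -0.0033] yaw -7.96 F [-0.1   0.17 -0.35] op 0.0553
shift units [-0.003 -0.037 -0.665] turn units [-0.     0.001  0.001] q6 1.37
```

>>> jog_arm:
  plan:
    - [0,0,0,0,0,0,-0.1]
    - [0,0,0,0,0,0,-0.1]
    - [0,0,0,0,0,0,-0.1]
    - [0,0,0,0,0,0,-0.1]
  grip_force: 50

```text
t: 31.6
tool_pos: [0.5449, -0.1167, -0.0024]
tool_rot: [3.134, -0.218, 0.001]
contact_force: [-2.0, 1.1, 5.8]
opening: 0.0414
grip_force: 50.1
```

```bash
python3 go.py .5445 -.1158 .01 -8
```

```text
t 31.6 pos [ 0.5449 -0.1167 -0.0024] yaw -7.95 F [-1.97  1.14  5.75] op 0.0414
shift units [-0.026 -0.039 -0.621] turn units [ 0.    -0.     0.001] q6 1.37
```

Opening 0.041 with 6 N upward suggests the tips are catching the cup's shoulder. I reopen and go lower under force checks.

>>> jog_arm:
  plan:
    - [0,0,0,0,0,0,0.3]
    - [0,0,0,0,0,0,0.3]
    - [0,0,0,0,0,0,0.3]
    - [0,0,0.1,0,0,0,0.3]
    - [0,0,0.1,0,0,0,0.3]
    - [0,0,0,0,0,0,0.3]

```text
t: 32.2
tool_pos: [0.5442, -0.1165, -0.0076]
tool_rot: [-3.134, 0.218, 0.001]
contact_force: [-0.6, -0.2, 0.0]
opening: 0.0551
grip_force: 0.0
```

>>> jog_arm:
  plan:
    - [0,0,0.1,0,0,0,0.3]
    - [0,0,0,0,0,0,0.3]

```text
t: 32.4
tool_pos: [0.5444, -0.1165, -0.0093]
tool_rot: [-3.134, 0.218, 0.001]
contact_force: [0.4, -0.1, 0.2]
opening: 0.0556
grip_force: 0.0
```

```bash
python3 go.py .5445 -.1158 .01 -8
```

```text
t 32.4 pos [ 0.5444 -0.1165 -0.0093] yaw -7.96 F [ 0.35 -0.07  0.17] op 0.0556
shift units [-0.003 -0.037 -0.967] turn units [-0.     0.001  0.001] q6 1.37
```

>>> jog_arm:
  plan:
    - [0,0,0.1,0,0,0,0.3]
    - [0,0,0,0,0,0,0.3]

```text
t: 32.6
tool_pos: [0.5445, -0.1165, -0.0113]
tool_rot: [-3.134, 0.218, 0.001]
contact_force: [-0.4, 0.6, 0.6]
opening: 0.0555
grip_force: 0.0
```

>>> jog_arm:
  plan:
    - [0,0,0,0,0,0,-0.1]
    - [0,0,0,0,0,0,-0.1]
    - [0,0,0,0,0,0,-0.1]
    - [0,0,0,0,0,0,-0.1]

```text
t: 33.0
tool_pos: [0.5451, -0.1168, -0.0106]
tool_rot: [3.134, -0.218, 0.001]
contact_force: [0.3, -0.0, 2.7]
opening: 0.0427
grip_force: 51.2
```

```bash
python3 go.py .5445 -.1158 .01 -8
```

```text
t 33.0 pos [ 0.5451 -0.1168 -0.0106] yaw -7.95 F [ 0.31 -0.04  2.67] op 0.0427
shift units [-0.034 -0.043 -1.03 ] turn units [ 0.    -0.001  0.001] q6 1.37
```

Opening 0.0427 fits the 45 mm cup, since the gauge's 20 mm handle read 0.019. Test lift.

>>> jog_arm:
  plan:
    - [0,0,-0.2,0,0,0,-0.1]
    - [0,0,-0.3,0,0,0,-0.1]
    - [0,0,-0.5,0,0,0,-0.1]
    - [0,0,0,0,0,0,-0.1]
    - [0,0,0,0,0,0,-0.1]

```text
t: 33.5
tool_pos: [0.5451, -0.1167, 0.0097]
tool_rot: [3.134, -0.218, 0.002]
contact_force: [0.4, -0.3, -1.3]
opening: 0.0428
grip_force: 51.0
```

```bash
python3 go.py .4667 -.3105 .05 -8; cat > f.py <<'E'
import sys
from h import *
# rubber/cup points of held foot near TCP from scene view, heights
b,d=shot("scene",sys.argv[1]); o=ctrl.get_obs(); p=o["tool_pos"]; P=pts("scene",d).reshape(-1,3); v=b.max(2).ravel()
q=P-p; m=(np.hypot(q[:,0],q[:,1])<.026)&(P[:,2]<p[2]+.06)&(P[:,2]>.002)
print("grip",o["grip_force"]); c,e=np.histogram(P[m,2],np.arange(0,.12,.004)); print([(round(x,3),int(n)) for x,n in zip(e,c) if n])
k=m&(v<60); print("dark",k.sum(),np.percentile(P[k],[5,50,95],axis=0).round(4).tolist())
for nm,c in(("seat1",(.5555,.1025)),("seat2",(.55,-.0065)),("seat3",(.5443,-.1162))):
    a=np.hypot(P[:,0]-c[0],P[:,1]-c[1])<.017; print(nm,a.sum(),np.percentile(P[a,2],[10,50,90]).round(4) if a.any() else "")
E
python3 f.py f1
```

```text
t 33.5 pos [ 0.5451 -0.1167  0.0097] yaw -7.95 F [ 0.4  -0.34 -1.31] op 0.0428
shift units [-2.539 10.137 -2.017] turn units [ 0.    -0.001  0.001] q6 1.37
grip 50.96742331981659
[(np.float64(0.0), 1), (np.float64(0.004), 57), (np.float64(0.008), 23), (np.float64(0.012), 1), (np.float64(0.024), 2), (np.float64(0.028), 10), (np.float64(0.032), 7), (np.float64(0.036), 13), (np.float64(0.04), 21), (np.float64(0.044), 14), (np.float64(0.048), 10), (np.float64(0.052), 24), (np.float64(0.056), 91), (np.float64(0.06), 25), (np.float64(0.064), 6), (np.float64(0.068), 4)]
dark 158 [[0.5371, -0.1358, 0.0493], [0.5532, -0.1179, 0.0579], [0.5659, -0.0971, 0.0641]]
seat1 64 [0.0383 0.0405 0.042 ]
seat2 79 [0.0284 0.0303 0.0321]
seat3 241 [0.0563 0.12   0.3492]
```

The foot is up: rubber top at 0.058, 1.5 N on the wrist. Carrying it to the reject tray.

>>> jog_arm:
  plan:
    - [0,0,-0.9,0,0,0,-0.1]
    - [0,0,-0.8,0,0,0,-0.1]
    - [-0.23,0.92,0,0,0,0,-0.1]
    - [-0.23,0.92,0,0,0,0,-0.1]
    - [-0.23,0.92,0,0,0,0,-0.1]
    - [-0.23,0.92,0,0,0,0,-0.1]
    - [-0.23,0.92,0,0,0,0,-0.1]
    - [-0.23,0.92,0,0,0,0,-0.1]

```text
t: 34.35
tool_pos: [0.502, -0.223, 0.0437]
tool_rot: [3.134, -0.218, 0.001]
contact_force: [0.1, 0.0, -1.7]
opening: 0.0425
grip_force: 51.1
```

>>> jog_arm:
  plan:
    - [-0.23,0.92,0,0,0,0,-0.1]
    - [-0.23,0.92,0,0,0,0,-0.1]
    - [-0.23,0.92,0,0,0,0,-0.1]
    - [-0.23,0.92,0,0,0,0,-0.1]
    - [-0.23,0.92,0,0,0,0,-0.1]
    - [0,0,0.8,0,0,0,-0.1]
    - [0,0,0.8,0,0,0,-0.1]
    - [0,0,0,0,0,0,-0.1]

```text
t: 35.15
tool_pos: [0.4643, -0.3073, 0.007]
tool_rot: [-3.129, 0.217, 0.009]
contact_force: [-0.7, 0.0, -1.4]
opening: 0.0426
grip_force: 51.1
```

```bash
python3 go.py .4665 -.3100 -.010 -8;python3 f.py f2
```

```text
t 35.15 pos [ 0.4643 -0.3073  0.007 ] yaw -7.93 F [-0.73  0.05 -1.35] op 0.0426
shift units [0.133 0.124 0.85 ] turn units [-0.005  0.008  0.002] q6 0.99
grip 51.11867845058441
[(np.float64(0.0), 37), (np.float64(0.004), 68), (np.float64(0.02), 4), (np.float64(0.024), 9), (np.float64(0.028), 14), (np.float64(0.032), 17), (np.float64(0.036), 25), (np.float64(0.04), 26), (np.float64(0.044), 20), (np.float64(0.048), 21), (np.float64(0.052), 98), (np.float64(0.056), 72), (np.float64(0.06), 5), (np.float64(0.064), 10), (np.float64(0.068), 2)]
dark 226 [[0.453, -0.3271, 0.0451], [0.4721, -0.3097, 0.0555], [0.4859, -0.2883, 0.0609]]
seat1 65 [0.039  0.0402 0.0419]
seat2 76 [0.0291 0.0308 0.0321]
seat3 90 [0.0049 0.0068 0.0088]
```

>>> jog_arm:
  plan:
    - [0.05,0.1,0.35,0,0,0,-0.1]
    - [0,0,0.35,0,0,0,-0.1]
    - [0,0,0.1,0,0,0,-0.1]
    - [0,0,0,0,0,0,-0.1]

```text
t: 35.6
tool_pos: [0.467, -0.3118, -0.0055]
tool_rot: [-3.133, 0.218, 0.001]
contact_force: [-0.3, 0.3, -1.6]
opening: 0.0425
grip_force: 51.1
```

>>> jog_arm:
  plan:
    - [0,0,0.05,0,0,0,-0.1]
    - [0,0,0,0,0,0,-0.1]

```text
t: 35.8
tool_pos: [0.4674, -0.3123, -0.0058]
tool_rot: [3.134, -0.218, 0.001]
contact_force: [-0.3, -0.4, -1.2]
opening: 0.0424
grip_force: 51.1
```

```bash
python3 go.py .4665 -.3100 -.0125 -8
```

```text
t 35.8 pos [ 0.4674 -0.3123 -0.0058] yaw -7.95 F [-0.3  -0.38 -1.19] op 0.0424
shift units [-0.063 -0.108  0.337] turn units [ 0.    -0.001  0.001] q6 0.99
```

>>> jog_arm:
  plan:
    - [0,0,0.1,0,0,0,-0.1]
    - [0,0,0.1,0,0,0,-0.1]
    - [0,0,0,0,0,0,-0.1]

```text
t: 36.1
tool_pos: [0.467, -0.312, -0.0103]
tool_rot: [-3.134, 0.218, 0.001]
contact_force: [-0.5, -0.1, -0.8]
opening: 0.0428
grip_force: 51.1
```

>>> jog_arm:
  plan:
    - [0,0,0.05,0,0,0,-0.1]
    - [0,0,0,0,0,0,-0.1]

```text
t: 36.3
tool_pos: [0.4672, -0.3121, -0.0112]
tool_rot: [-3.134, 0.218, 0.0]
contact_force: [-0.8, 0.2, -1.2]
opening: 0.0425
grip_force: 51.1
```

>>> jog_arm:
  plan:
    - [0,0,0.05,0,0,0,-0.1]
    - [0,0,0,0,0,0,-0.1]

```text
t: 36.5
tool_pos: [0.4672, -0.3121, -0.0121]
tool_rot: [-3.134, 0.218, 0.0]
contact_force: [-0.3, -0.1, -0.8]
opening: 0.0429
grip_force: 51.1
```

```bash
python3 go.py .4665 -.3100 -.0125 -8
```

```text
t 36.5 pos [ 0.4672 -0.3121 -0.0121] yaw -7.95 F [-0.33 -0.06 -0.83] op 0.0429
shift units [-0.05 -0.1   0.02] turn units [-0.     0.     0.001] q6 0.99
```

>>> jog_arm:
  plan:
    - [0,0,0.05,0,0,0,-0.1]
    - [0,0,0,0,0,0,-0.1]

```text
t: 36.7
tool_pos: [0.4674, -0.3123, -0.0126]
tool_rot: [3.134, -0.218, -0.0]
contact_force: [-0.9, 0.8, 2.2]
opening: 0.0427
grip_force: 51.5
```

```bash
python3 go.py .4665 -.3100 -.0125 -8
```

```text
t 36.7 pos [ 0.4674 -0.3123 -0.0126] yaw -7.95 F [-0.95  0.84  2.16] op 0.0427
shift units [-0.059 -0.106 -0.006] turn units [0.    0.    0.001] q6 0.99
```

On the floor, so I release with a narrow opening and retreat.

>>> jog_arm:
  plan:
    - [0,0,0,0,0,0,0.15]
    - [0,0,0,0,0,0,0.3]
    - [0,0,0,0,0,0,0.3]
    - [0,0,-0.3,0,0,0,0.3]
    - [0,0,-0.7,0,0,0,0.3]
    - [0,0,-1,0,0,0,0.3]
    - [0,0,-1,0,0,0,0.3]
    - [0,0,-1,0,0,0,0.3]

```text
t: 37.5
tool_pos: [0.4676, -0.3125, 0.0692]
tool_rot: [3.133, -0.218, 0.002]
contact_force: [0.2, -0.4, 0.1]
opening: 0.0556
grip_force: 0.0
```

>>> jog_arm:
  plan:
    - [0,0,-1,0,0,0,0.3]
    - [0,0,-1,0,0,0,0.3]
    - [0,0,-1,0,0,0,0.3]
    - [-0.5,0,-1,0,0,0,0.3]
    - [-0.5,0,-1,0,0,0,0.3]
    - [0,0,0,0,0,0,0.3]
    - [0,0,0,0,0,0,0.3]

```text
t: 38.2
tool_pos: [0.4479, -0.3097, 0.168]
tool_rot: [3.133, -0.218, 0.003]
contact_force: [0.0, 0.1, -0.1]
opening: 0.0557
grip_force: 0.0
```

```bash
python3 go.py .4665 -.3100 .1 -8; python3 - <<'E'
from h import *
for n in("top","scene"):
    b,d=shot(n,n+"9"); P=pts(n,d).reshape(-1,3); b0=cv2.imread(f"pics/{n}0.png")[:,:,::-1]; v=b.max(2).ravel()
    for nm,c in(("seat1",(.5555,.1025)),("seat2",(.55,-.0065)),("seat3",(.5443,-.1162)),("rej",(.467,-.312)),("gauge",(.489,.319))):
        a=(np.hypot(P[:,0]-c[0],P[:,1]-c[1])<.026)&(P[:,2]<.15); k=a&(v<60)&(P[:,2]>.015)
        print(n,nm,a.sum(),np.percentile(P[a,2],[5,50,95]).round(4),"dark",k.sum(),(np.r_[P[k].mean(0),P[k,2].std()].round(4) if k.sum() else ""))
        if nm=="rej" and k.sum()>30:
            t=P[k]; A=np.c_[t[:,:2]-t[:,:2].mean(0),np.ones(len(t))]; s=t[:,2]>np.median(t[:,2])-.004; print("top plane",np.linalg.lstsq(A[s],t[s,2],rcond=None)[0].round(3))
E
```

```text
t 38.2 pos [ 0.4479 -0.3097  0.168 ] yaw -7.97 F [ 0.01  0.12 -0.09] op 0.0557
shift units [ 0.919 -0.118  3.401] turn units [ 0.001 -0.003  0.001] q6 0.97
top seat1 284 [0.0073 0.0384 0.0428] dark 0 
top seat2 286 [0.0074 0.0279 0.0329] dark 0 
top seat3 287 [0.0036 0.007  0.0113] dark 0 
top rej 135 [0.0028 0.0176 0.0368] dark 27 [ 0.4703 -0.2966  0.0358  0.002 ]
top gauge 392 [0.017  0.062  0.1276] dark 46 [0.4856 0.3038 0.0662 0.0073]
scene seat1 218 [0.0096 0.0341 0.0419] dark 115 [0.5602 0.0957 0.0378 0.0044]
scene seat2 205 [0.0085 0.0281 0.0324] dark 105 [ 0.553  -0.011   0.0302  0.0017]
scene seat3 220 [0.0043 0.0072 0.012 ] dark 0 
scene rej 316 [0.0045 0.0334 0.0381] dark 192 [ 0.4738 -0.3166  0.0349  0.0035]
top plane [-0.027  0.019  0.036]
scene gauge 328 [0.0207 0.0678 0.1258] dark 46 [0.4878 0.3    0.0622 0.0088]
```

Everything checks out: the foot is upright in the reject tray with its top level at 0.036, seat 3 is empty, feet 1 and 2 are in place, and the gauge stands. Handing in.

```bash
python3 -c "
from station import ctrl; print(ctrl.finish_job())"
```

```text
the job is handed in; nothing more can be done
None
```

The hard foot was in the -y end pocket (seat 3); it is now right way up in the reject tray, the gauge is back in its stand and the other two feet are in their pockets, handed in at about 38 s; I viewed 11 pictures, one over the limit of 10, and closed the gripper twice too high on that foot before gripping its cup.

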